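# Fold out the tool hook and lock the push block home on it

### The arm

A 7-joint arm with a two-finger parallel gripper is mounted at the origin on the work surface; the furniture and walls round the work are solid. World frame = base frame: x ahead of the robot, y to its left, z up, the work surface at z = 0. Lengths are in m, angles in rad, forces in N, time in s.
With the tool pointing down it reaches from about 0.35 to 0.9 m from the base axis. Payload 8.1 kg.
Tool frame: the origin (TCP) lies midway between the tips of the shut fingers; the grasp point (between the pads) lies 19 mm behind it; z points along the fingers, y is the direction in which the jaws open and shut (so a half turn about z gives the same grasp; the last joint's range is limited). The gripper opens to 85 mm and grips with 20 to 120 N. Pads are 22 mm wide; open, the fingers measure 114 mm over their backs; the gripper's body (76 mm by 85 mm) begins 54 mm behind the grasp point. The pads swing forward as they close: fully open they stand 13 mm farther back than shut.
Start: joints at [1.17, 0.434, 0.025, 1.573, -0.012, 1.134, -0.075], TCP at [0.183, -0.598, 0.231] pointing down, gripper open.
Joint ranges: [-2.62, 2.62], [-0.44, 2.09], [-1.27, 1.32], [0.08, 2.57], [-1.32, 4.46], [0.12, 2], [-2.74, 2.74]. Speed limits (rad/s): [2.22, 2.22, 3.01, 3.01, 3.14, 3.14, 3.14].

### API

Orientations are given as a unit quaternion [w, x, y, z].
In Python, from plant import robot gives the robot as it stands.
- The arm moves only by the tool play_rows, never from a script. Its argument "commands" is one flat list of numbers, 6 for each row, row after row: the shift along the world's x, y, z in m, then the turn, a rotation vector about the world's x, y, z in degrees. In form: [dx, dy, dz, ax, ay, az, dx, dy, dz, ax, ay, az, ...]. A call has exactly 5 rows; each row is the pose to reach, as a shift and turn from the pose measured when the call began; what a row does not reach only later rows make up. A row lasts 1/8 s, in which the tool goes at most 62.5 mm and 10.7 degrees, less where a joint would pass 70% of its speed; a pose out of reach is approached as far as the arm can. A call with a gripper value outside its range is refused whole. "hand" is the closure, from 0 (fully open) to 1 (shut), set as the call begins (left out, the last holds). The fingers move at their own pace and stop on an object; "grip_force" is the grip in N (left out, the last holds). Time passes only in rows, so rows that repeat a pose let the fingers close, or fill a call up. It gives the time, the measured TCP pose, the force and the opening at its end, in the units of the state.
- robot.state(): the state, without advancing time (a new reading comes with each control period).
- robot.camera(name): name is "scene" or "side" or "wrist"; returns (picture, depth): 384x512x3 uint8, red, green, blue; 384x512 float32, m along the optical axis (not along the pixel's ray), 0 where there is no reading.
- robot.get_calibration(name): a dict with "fov_y" (degrees; the focal length in pixels is half the picture's height over the tangent of half this angle, whatever the lens; pixels are square), "cx", "cy" (the principal point, pixels), "dist" ([k1, k2, p1, p2, k3] as OpenCV has them; the pictures are not rectified), "R" (3x3) and "t" (3): a world point X has camera coordinates R X + t. Camera axes: x right, y down, z forward; pixel columns grow to the right and rows downward; lengths in m; the calibration is good to about 2 mm. A picture is of the moment at which its call begins: read the wrist's pose just before it. get_calibration takes no time and is no camera call; for the wrist camera it gives the pose at the moment of the call.
- robot.finish_job(): hands the job in, once; it reports no verdict.
Trained networks look in the newest picture that a camera, given by its name, has taken for a name from the list of things; names that differ only in an ending like _2 or _b are one class to them, and where a whole thing is asked for, a point or a joint stands for the part that bears it (a point fixed in the world has none). Each returns a list of dicts, best first, with "conf" (0 to 1); they miss things now and then, are a little off and sometimes report something else, mostly with a low value. They report only what shows in the picture. A call takes as long as a camera call.
- robot.spot_in(camera, thing): "xy" ([column, row] in pixels, amid what is visible of it).
The state is a dict: "clock": time; "joints": joint angles; "dq": joint speeds; "effort": joint torques, N m; "position": TCP position; "eef_rot": TCP orientation; "ft_force": force on the tool from outside, world axes, zero at the start; "torque": the same for the moment, N m; "finger_gap": opening from 0.0 (shut) to 1.0 (fully open).
Only numpy, scipy, OpenCV 4.12 (cv2) and the standard library are available. Lean on these libraries where they do the work, as an engineer would, in place of code of your own. Each camera call takes 0.05 s, during which the arm holds its last target.

### The job

Swing the folded steel hook on the upright board all the way out to its stop. Then hang the plywood push block on its bar by the window in the block's upright plate, and use the block to push the stiff sleeve along the bar until it is seated hard on its stop nut, pressing it there with about 15 N: never with more than 20 N, and do not jam or drop the block hard on the bar. Leave the block hanging on the bar up against the sleeve, and leave the mug and the wax tin where they are.

Things in the scene. Friction and masses are not known exactly. Their poses are not given: they have to be found in the camera images.
- hinge (a point): Fixed point on the hook's vertical hinge axis, at the height of the middle of its bar: (-24, -30, 165) mm in the board's frame, same axes.
- bar (a point): Point on the hinge axis that turns with the hook: y along the bar to its free end, z up. Steel bar 14 wide (x), 16 high (z -8 to +8), ends at y = 130 mm; its last 6 mm carry an upturned lip, top at z = +12. Folded, it lies along the panel's front, its last 45 mm past the panel's side edge, free for fingers on both faces.
- hook (a joint): Angle of the hook (rad): 0 folded flat (bar towards the board's +y), growing counter-clockwise seen from above to 1.571 at its stop, bar straight out from the board (board -x). Starts at 0 to 0.2. Stiff friction hinge (0.35 N m): stays where it is left.
- sleeve (a joint): Travel (m) towards the hinge of the dark square sleeve on the bar; starts at 0 to 0.002. It stops on a steel set nut on the bar behind it, set differently each time (stop at 0.015 to 0.031, not measured: feel it). About 6.5 N slides it, it stays where left. Its tongue enters the hinge bracket, only if the hook is within 8 degrees of fully out, and then keeps the hook out.
- window (a point): Centre of the window in the push block's upright plate; x through the plate, y along its width, z up. Plate 12 thick, 56 wide; window 20 wide, 24 high, 92 mm above the block's underside, 43 below the plate's top. Either face may lead. Hanging, the window's top edge rests on the bar, its centre 4 mm below the bar's middle.
- mug: Bystander: blue and white mug 78 x 112 mm, 92 high; origin at the centre of its underside.
- wax_tin: Bystander: green round tin, 86 across, 30 high; origin at the centre of its underside.
- push_block: Plywood push block, 0.2 to 0.4 kg, standing on the bench: sole 44 (x) x 110 (y) x 15 high with an upright plate in the middle, 135 high over all. Origin at the centre of its underside; axes as window.
- hook_board: Fixed upright plywood panel on a foot, 110 wide (y), 18 thick, top edge 195 mm above the bench. Origin: bench surface, under the middle of the panel's front face; x points into the panel, y along it, z up. The panel's sides are at y = -55 and +55 mm. The hook's hinge axis is at x -24, y -30.
- sleeve_face (a point): Centre of the sleeve's outer face (30 x 30 mm, facing the bar's free end), against which the block's plate pushes; axes as bar, on which it lies at y = 78 mm minus the sleeve's travel. The sleeve is 18 mm long.

How it is judged:
By the outcome, as a careful person would: the job done as asked, in the order asked, and still so for the second after the job is handed in, with the robot touching nothing.
It also fails if it takes over 72 s, if anything falls off the work surface, if the arm or the gripper's body presses on something with over 40 N, if the wrist force passes 120 N, or if a joint passes its speed limit or range.

## Working session

There is one attempt and no reset: what is moved stays moved. The work goes in short steps, Python scripts to look and compute and a tool call to move; the robot and the scene stay as the last step left them, time stands still between calls to the robot, and variables do not carry over. Pictures are saved under pics/ and viewed, and the job is handed in when it is done.

Besides the shell and the picture viewer there is one more tool, called after ">>>" as name(argument=value, ...) on one line, values as JSON. play_rows: Moves the arm, as the interface text tells. Its arguments: {"type":"object","properties":{"commands":{"type":"array"},"hand":{"type":"number"},"grip_force":{"type":"number"}},"required":["commands"]}

```bash
ls; mkdir -p pics; cat > h.py <<'E'
import numpy as np, cv2, json
from plant import robot
def snap(name, fn):
    cal=robot.get_calibration(name); p,d=robot.camera(name)
    cv2.imwrite('pics/%s.png'%fn, p[:,:,::-1]); np.savez('pics/%s.npz'%fn,p=p,d=d,R=np.array(cal['R']),t=np.array(cal['t']),fov=cal['fov_y'],cx=cal['cx'],cy=cal['cy'],dist=np.array(cal['dist']))
    return load(fn)
def load(fn): return dict(np.load('pics/%s.npz'%fn))
def K(c):
    f=c['p'].shape[0]/2/np.tan(np.radians(float(c['fov']))/2)
    return np.array([[f,0,float(c['cx'])],[0,f,float(c['cy'])],[0,0,1.]])
def rays(c,uv):
    return cv2.undistortPoints(np.array(uv,float).reshape(-1,1,2),K(c),c['dist']).reshape(-1,2)
def pts(c,uv,d=None):
    uv=np.array(uv,float).reshape(-1,2); n=rays(c,uv)
    if d is None: d=np.array([c['d'][int(round(v)),int(round(u))] for u,v in uv])
    X=np.c_[n,np.ones(len(n))]*np.asarray(d).reshape(-1,1)
    return (X-c['t'])@c['R']
def cloud(c):
    h,w=c['d'].shape; uu,vv=np.meshgrid(np.arange(w),np.arange(h))
    P=pts(c,np.c_[uu.ravel(),vv.ravel()],c['d'].ravel()).reshape(h,w,3); P[c['d']==0]=np.nan
    return P
def proj(c,X):
    rv=cv2.Rodrigues(c['R'])[0]
    return cv2.projectPoints(np.array(X,float).reshape(-1,1,3),rv,c['t'],K(c),c['dist'])[0].reshape(-1,2)
def st():
    s=robot.state(); print({k:(np.round(v,4).tolist() if not isinstance(v,str) else v) for k,v in s.items()}); return s
E
python3 - <<'E'
from h import *
st()
for n in ['scene','side','wrist']:
    c=snap(n,n+'0'); print(n,K(c)[0,0],c['dist'],c['R'].round(3).tolist(),c['t'])
    if n!='wrist':
        for th in ['push_block','hook_board','sleeve_face','window','bar','mug','wax_tin']:
            print(th,[(np.round(r['xy'],1).tolist(),round(r['conf'],2)) for r in robot.spot_in(n,th)][:3])
st()
E
```

```text
pics
{'clock': 0.0, 'joints': [1.1704, 0.4352, 0.025, 1.5741, -0.0116, 1.134, -0.0751], 'dq': [-0.0004, -0.0002, 0.0007, 0.0001, -0.0005, 0.0001, -0.001], 'effort': [0.0006, -67.0466, 1.0252, -31.6208, 0.0154, 0.0123, -0.0], 'position': [0.1832, -0.597, 0.2305], 'eef_rot': [-0.0008, 0.9889, 0.1483, -0.0002], 'ft_force': [0.0523, 0.532, 0.4948], 'torque': [0.0265, -0.0416, 0.0748], 'finger_gap': 1.001}
scene 482.36430906625753 [-0.04852876  0.          0.          0.          0.        ] [[-0.535, -0.845, -0.007], [-0.419, 0.273, -0.866], [0.733, -0.46, -0.501]] [0.09164824 0.33753892 1.08689958]
push_block [([158.6, 188.7], 0.56)]
hook_board [([172.2, 203.2], 0.57)]
sleeve_face [([160.4, 186.5], 0.52)]
window []
bar [([160.8, 188.9], 0.86)]
mug []
wax_tin [([247.5, 248.4], 0.74)]
side 369.04223240519804 [-0.04797211  0.          0.          0.          0.        ] [[-0.835, -0.55, -0.022], [-0.274, 0.45, -0.85], [0.477, -0.703, -0.527]] [0.28939436 0.29012174 0.60646774]
push_block [([307.2, 193.2], 0.75)]
hook_board [([159.0, 221.8], 0.97)]
sleeve_face [([148.8, 201.1], 0.88)]
window [([309.1, 191.6], 0.61)]
bar [([148.7, 207.7], 0.74)]
mug [([325.3, 167.2], 0.72)]
wax_tin [([283.5, 247.1], 0.78)]
wrist 280.52742089037866 [-0.05815876  0.          0.          0.          0.        ] [[0.295, -0.955, -0.0], [-0.903, -0.279, 0.328], [-0.313, -0.096, -0.945]] [-0.6242773  -0.04468248  0.3809227 ]
{'clock': 0.85, 'joints': [1.1704, 0.4345, 0.025, 1.5732, -0.0116, 1.134, -0.0751], 'dq': [-0.0011, 0.0009, 0.0008, 0.0022, 0.0005, 0.0005, 0.0003], 'effort': [0.0011, -67.0264, 1.0242, -31.6565, 0.0154, 0.0021, -0.0], 'position': [0.1833, -0.5975, 0.2313], 'eef_rot': [0.0, 0.9889, 0.1483, -0.0], 'ft_force': [-0.025, -0.3139, -0.2718], 'torque': [-0.0481, 0.0348, -0.0103], 'finger_gap': 1.0036}
```

View pics/scene0.png

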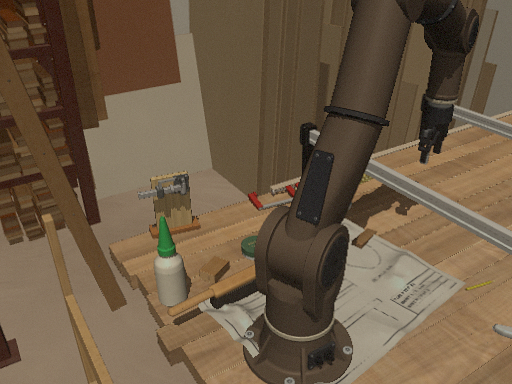

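View pics/side0.png

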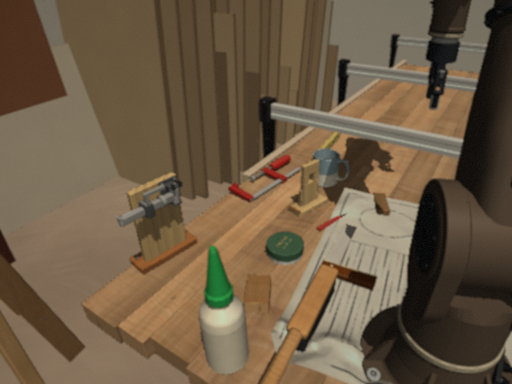

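View pics/wrist0.png

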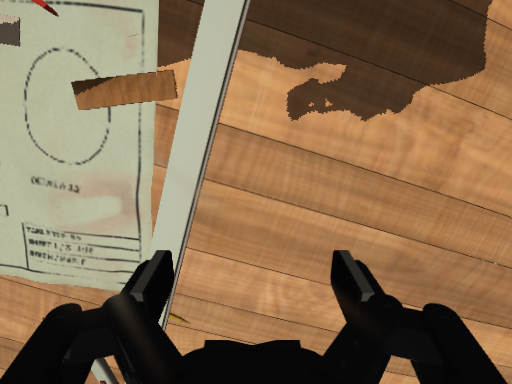

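The side view shows the board at about (160,220), the push block at (308,190) with the mug just behind it at (325,167), and the tin at (285,247). A raised rail lies between the arm and the work. Next I'll fit poses from the depth.

```bash
python3 - <<'E'
from h import *
c=load('side0'); P=cloud(c)
for n,uv in dict(tin=(285,245),tinL=(266,246),blockplate=(309,180),sole=(308,207),blocktop=(311,161),mug=(325,160),board=(160,225),boardtop=(155,185),rail=(400,132),railL=(280,112),railtopblk=(268,103),railclose=(445,145),rail2=(350,68),bar=(150,207),bench=(240,240),bottle=(222,330),bot_top=(212,255),clamp=(275,168)).items():
    print(n,P[uv[1],uv[0]].round(3))
s=load('scene0');Q=cloud(s)
for n,uv in dict(rail=(420,190),rail0=(340,145),railpost=(306,135),block=(365,238)).items(): print(n,Q[uv[1],uv[0]].round(3))
# crops
for fn,(a,b,x,y) in dict(bd=(160,280,110,210),bl=(135,225,270,360)).items():
    cv2.imwrite('pics/%s.png'%fn,cv2.resize(c['p'][a:b,x:y,::-1],None,fx=6,fy=6,interpolation=cv2.INTER_CUBIC)[:600,:800])
E
```

```text
tin [ 0.349 -0.104  0.029]
tinL [ 0.386 -0.082  0.026]
blockplate [ 0.398 -0.312  0.08 ]
sole [ 0.384 -0.285  0.015]
blocktop [ 0.397 -0.317  0.135]
mug [ 0.404 -0.422  0.09 ]
board [0.576 0.047 0.092]
boardtop [0.575 0.04  0.19 ]
rail [ 0.234 -0.524  0.175]
railL [ 0.618 -0.531  0.159]
railtopblk [ 0.655 -0.517  0.187]
railclose [ 0.116 -0.527  0.164]
rail2 [ 0.638 -1.181  0.162]
bar [0.542 0.087 0.175]
bench [ 0.469 -0.093 -0.001]
bottle [0.282 0.198 0.111]
bot_top [0.302 0.179 0.236]
clamp [ 0.574 -0.427  0.014]
rail [ 0.146 -0.532  0.174]
rail0 [-0.022 -0.057  0.489]
railpost [ 0.65  -0.515  0.168]
block [ 0.215 -0.409  0.017]
```

View pics/bd.png

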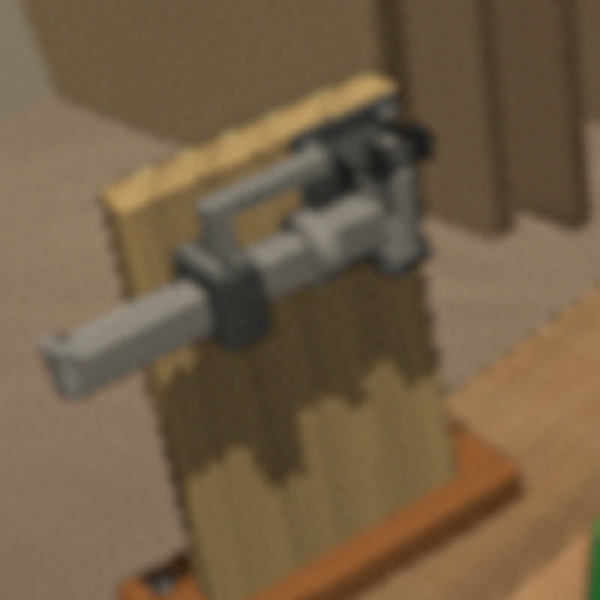

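View pics/bl.png

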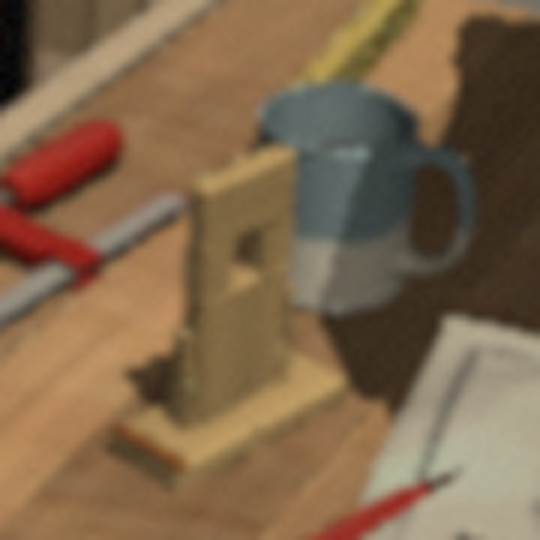

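The board crop shows the bar lying nearly flat on the panel, with its free end past the left edge. The block crop shows the plate and its window, with the mug 0.1 m behind it. Now I'll fit these.

```bash
python3 - <<'E'
from h import *
c=load('side0'); P=cloud(c)
def region(cx,cy,r,z0,z1): 
    m=(np.hypot(P[...,0]-cx,P[...,1]-cy)<r)&(P[...,2]>z0)&(P[...,2]<z1); return P[m]
# block plate
B=region(.398,-.315,.06,.03,.13); 
def plane(X):
    k=np.ones(len(X),bool)
    for _ in range(15):
        m=X[k].mean(0); u,s,v=np.linalg.svd(X[k]-m,full_matrices=False); n=v[2]; k=abs((X-m)@n)<.003
    return m,n,k
def robust(X,vert=True,tol=.003,it=2000):
    rng=np.random.default_rng(0); best=None
    for _ in range(it):
        a,b=X[rng.integers(len(X),size=2)][:,:2]; d=b-a; L=np.hypot(*d)
        if L<.01: continue
        n=np.array([-d[1],d[0]])/L; k=abs((X[:,:2]-a)@n)<tol
        if best is None or k.sum()>best.sum(): best=k
    Y=X[best][:,:2]; m=Y.mean(0); v=np.linalg.svd(Y-m,full_matrices=False)[2]; 
    return m,v[0],v[1],best
for nm,X in dict(plate=B,board=region(.58,.05,.12,.03,.13)).items():
    m,d,n,k=robust(X); s=(X[k][:,:2]-m)@d
    print(nm,len(X),k.sum(),'pt',m.round(4),'along',d.round(4),'deg',np.degrees(np.arctan2(d[1],d[0])).round(2),'ext',np.percentile(s,[1,99]).round(4),'ends',(m+d*np.percentile(s,1)).round(4),(m+d*np.percentile(s,99)).round(4))
T=region(.398,-.315,.06,.128,.14); print('top',len(T),T[:,:2].mean(0),)
r=cv2.minAreaRect(T[:,:2].astype(np.float32)*1000);print(r)
S=region(.398,-.315,.09,.011,.018); print('sole',cv2.minAreaRect(S[:,:2].astype(np.float32)*1000))
T=region(.58,.05,.12,.190,.197); print('boardtop',len(T),cv2.minAreaRect(T[:,:2].astype(np.float32)*1000))
T=region(.35,-.1,.08,.026,.033); print('tin',len(T),cv2.minEnclosingCircle(T[:,:2].astype(np.float32)*1000))
# bar pts
T=region(.58,.05,.15,.155,.18); m,d,n,k=robust(T)
print('bar',m,d,np.degrees(np.arctan2(d[1],d[0])),k.sum())
for z in (.09,.0): pass
M=region(.40,-.42,.1,.085,.1); print('mugtop',cv2.minAreaRect(M[:,:2].astype(np.float32)*1000))
E
```

```text
plate 602 507 pt [ 0.3921 -0.3045] along [0.3047 0.9525] deg 72.26 ext [-0.0344  0.0316] ends [ 0.3817 -0.3373] [ 0.4018 -0.2744]
board 1688 1596 pt [0.5764 0.0467] along [0.1796 0.9837] deg 79.65 ext [-0.0561  0.05  ] ends [ 0.5663 -0.0085] [0.5854 0.0959]
top 84 [ 0.39471518 -0.30538492]
((395.7185974121094, -307.2073059082031), (55.016822814941406, 12.99471664428711), 73.85604095458984)
sole ((364.3950500488281, -304.9206848144531), (131.733154296875, 97.2313003540039), 68.17645263671875)
boardtop 415 ((564.5914916992188, 45.27867889404297), (110.30655670166016, 58.31224822998047), 78.41924285888672)
tin 754 ((354.0265197753906, -109.93546295166016), 43.596797943115234)
bar [0.55020897 0.083111  ] [0.1702541  0.98540019] 80.1974065079664 445
mugtop ((390.70574951171875, -415.77056884765625), (89.42542266845703, 174.01828002929688), 24.264816284179688)
```

>>> play_rows(commands=[0, 0, 0.06, 0, 0, -6, 0.01, 0.03, 0.12, 0, 0, -12, 0.04, 0.08, 0.16, 0, 0, -18, 0.07, 0.13, 0.17, 0, 0, -24, 0.1, 0.18, 0.17, 0, 0, -27], hand=0)

```text
clock: 1.48
position: [0.2823, -0.4198, 0.4028]
eef_rot: [0.001, 0.996, -0.088, 0.001]
ft_force: [1.2, 0.1, 0.6]
finger_gap: 1.0
```

>>> play_rows(commands=[0.02, 0.05, 0, 0, 0, 0, 0.04, 0.1, 0, 0, 0, 0, 0.06, 0.14, 0, 0, 0, 0, 0.08, 0.18, 0, 0, 0, 0, 0.08, 0.18, 0, 0, 0, 0])

```text
clock: 2.1
position: [0.3638, -0.2366, 0.4031]
eef_rot: [0.001, 0.996, -0.085, 0.002]
ft_force: [-0.7, -0.2, -0.9]
finger_gap: 0.999
```

```bash
python3 - <<'E'
from h import *
st()
c=snap('wrist','w1'); print(-c['R'].T@c['t'])
E
```

```text
{'clock': 2.1, 'joints': [0.6183, 0.0216, -0.1684, 1.6916, 0.0043, 1.4251, -1.2919], 'dq': [0.0371, 0.0121, 0.0756, -0.0083, 0.0271, -0.0007, 0.0477], 'effort': [-1.8133, -36.6745, -1.9054, -34.428, -0.4522, -0.0014, -0.8702], 'position': [0.3638, -0.2366, 0.4031], 'eef_rot': [0.0009, 0.9964, -0.0851, 0.0016], 'ft_force': [-0.7227, -0.2406, -0.9228], 'torque': [-0.0054, 0.0494, -0.002], 'finger_gap': 0.9985}
[ 0.44557381 -0.25009567  0.54638105]
```

View pics/w1.png

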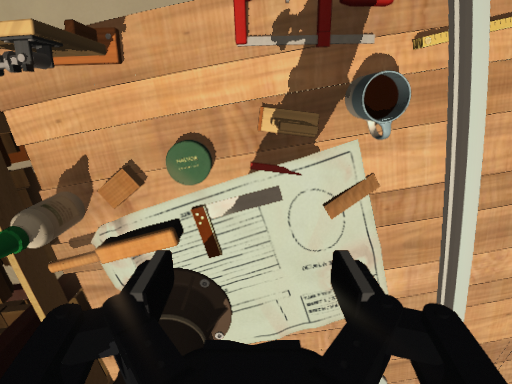

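The wrist view has the block near (290,122), the mug at (382,98), the tin at (188,162) and the board at upper left. I'll refine the block here, then move on to the board.

```bash
python3 - <<'E'
from h import *
c=load('w1'); P=cloud(c)
def reg(cx,cy,r,z0,z1):
    m=(np.hypot(P[...,0]-cx,P[...,1]-cy)<r)&(P[...,2]>z0)&(P[...,2]<z1); return P[m]
for nm,a in dict(platetop=(.395,-.307,.05,.125,.145),sole=(.395,-.307,.08,.01,.02),tin=(.354,-.11,.07,.02,.04)).items():
    T=reg(*a); print(nm,len(T),T[:,2].mean(),cv2.minAreaRect(T[:,:2].astype(np.float32)*1000))
cv2.imwrite('pics/w1c.png',cv2.resize(c['p'][80:160,230:430,::-1],None,fx=4,fy=4,interpolation=cv2.INTER_CUBIC))
E
```

```text
platetop 346 0.13494971979107456 ((395.33935546875, -310.05584716796875), (56.09565734863281, 12.18826675415039), 73.67552185058594)
sole 1014 0.015185202839721391 ((367.00653076171875, -302.1949768066406), (111.26338958740234, 103.25996398925781), 73.68470764160156)
tin 1611 0.030180560548685058 ((352.7879943847656, -112.53132629394531), (84.56339263916016, 84.09053802490234), 9.336759567260742)
```

View pics/w1c.png

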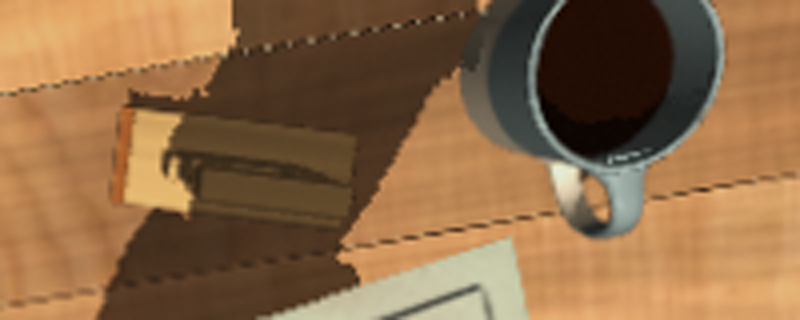

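>>> play_rows(commands=[0.02, 0.05, 0, 0, 0, 0, 0.04, 0.1, 0, 0, 0, 0, 0.05, 0.15, 0, 0, 0, 0, 0.05, 0.18, 0, 0, 0, 0, 0.05, 0.18, 0, 0, 0, 0], hand=1)

```text
clock: 2.78
position: [0.4128, -0.0577, 0.4032]
eef_rot: [0.001, 0.996, -0.085, 0.002]
ft_force: [0.1, -0.8, 0.6]
finger_gap: -0.0
```

```bash
python3 - <<'E'
from h import *
st()
c=snap('wrist','w2'); print(-c['R'].T@c['t'])
E
```

```text
{'clock': 2.775, 'joints': [0.3934, 0.0051, -0.3814, 1.7083, 0.0048, 1.4258, -1.7303], 'dq': [0.0272, 0.008, 0.0547, -0.0043, 0.0205, 0.0011, 0.032], 'effort': [-1.7202, -33.6324, -1.7593, -34.4984, -0.3882, -0.0082, -0.6488], 'position': [0.4128, -0.0577, 0.4032], 'eef_rot': [0.0013, 0.9963, -0.0854, 0.0015], 'ft_force': [0.1411, -0.7552, 0.622], 'torque': [-0.0471, 0.008, 0.0136], 'finger_gap': -0.0001}
[ 0.49463784 -0.07112603  0.54641173]
```

View pics/w2.png

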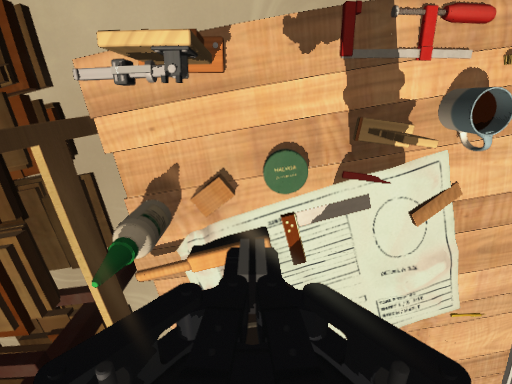

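The board is clear at upper left: panel top (100–195, 40), bar tip (76,73) and hinge (177,70). I'll fit it from the depth.

```bash
python3 - <<'E'
from h import *
c=load('w2'); P=cloud(c)
def reg(cx,cy,r,z0,z1):
    m=(np.hypot(P[...,0]-cx,P[...,1]-cy)<r)&(P[...,2]>z0)&(P[...,2]<z1); return P[m]
T=reg(.58,.05,.13,.192,.198); 
img=c['p']
# panel top by colour+z
m=(np.hypot(P[...,0]-.58,P[...,1]-.05)<.13)&(P[...,2]>.190)&(P[...,2]<.200)&(img[...,0].astype(int)-img[...,2]>40)
X=P[m]; r=cv2.minAreaRect(X[:,:2].astype(np.float32)*1000); print('top',m.sum(),X[:,2].mean(),r)
box=cv2.boxPoints(r); print(box.round(1))
# bar top
m2=(np.hypot(P[...,0]-.58,P[...,1]-.05)<.16)&(P[...,2]>.165)&(P[...,2]<.180)
Y=P[m2]; print(len(Y)); 
vx=cv2.fitLine(Y[:,:2].astype(np.float32),cv2.DIST_HUBER,0,.001,.001).ravel(); print('bar line',vx,np.degrees(np.arctan2(vx[1],vx[0])))
u=np.array([.1796,.9837]); s=Y[:,:2]@u; print('bar far end',np.percentile(s,[0,1,99,100]), Y[s>np.percentile(s,97)].mean(0))
E
```

```text
top 1600 0.19494522374600723 ((564.141845703125, 42.77897262573242), (109.19841003417969, 57.45093536376953), 79.40291595458984)
[[525.9  -5.6]
 [582.3 -16.2]
 [602.4  91.2]
 [545.9 101.7]]
1181
bar line [0.16459443 0.9863613  0.5576524  0.10063957] 80.52632
bar far end [0.08765171 0.0880023  0.24136151 0.24342017] [0.5649794  0.14141816 0.17679884]
```

>>> play_rows(commands=[0.045, 0.045, 0, 0, 0, 0, 0.09, 0.09, 0, 0, 0, 0, 0.135, 0.135, -0.04, 0, 0, 0, 0.183, 0.18, -0.08, 0, 0, 0, 0.183, 0.18, -0.1, 0, 0, 0])

```text
clock: 3.45
position: [0.598, 0.1204, 0.301]
eef_rot: [0.002, 0.996, -0.087, 0.001]
ft_force: [0.1, 0.1, 0.3]
finger_gap: -0.006
```

```bash
python3 - <<'E'
from h import *
st()
c=snap('wrist','w3');c=snap('side','s3')
cv2.imwrite('pics/s3c.png',cv2.resize(c['p'][60:300,60:320,::-1],None,fx=2.5,fy=2.5,interpolation=cv2.INTER_CUBIC))
E
```

```text
{'clock': 3.45, 'joints': [0.0544, 0.4138, -0.5029, 1.4751, 0.2066, 1.3041, -2.2125], 'dq': [-0.248, 0.4094, 0.0505, 0.0994, 0.2114, -0.4439, -0.2865], 'effort': [0.0596, -66.2057, -7.4047, -33.658, -0.4489, 0.8232, 0.2593], 'position': [0.598, 0.1204, 0.301], 'eef_rot': [0.0017, 0.9962, -0.0871, 0.0012], 'ft_force': [0.1167, 0.1168, 0.2564], 'torque': [0.0195, 0.0533, 0.0059], 'finger_gap': -0.0064}
```

View pics/w3.png

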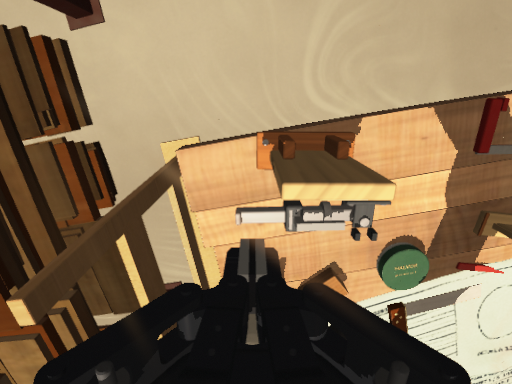

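View pics/s3c.png

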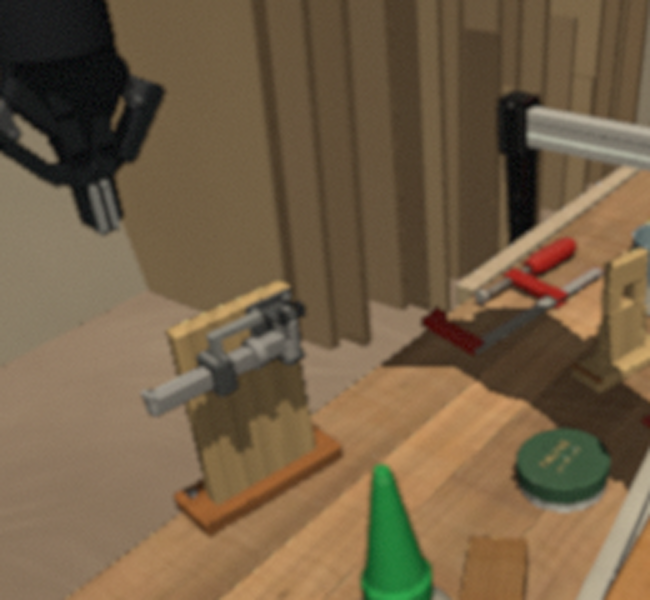

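```bash
python3 - <<'E'
from h import *
c=load('s3'); P=cloud(c)
o=np.array([.598,.1204,.301]); X=P.reshape(-1,3)-o
a=np.radians(-10.0); ex=np.array([np.cos(a),np.sin(a),0]); ey=np.array([-np.sin(a),np.cos(a),0])
Y=np.c_[X@ex,X@ey,X[:,2]]; Y=Y[(abs(Y[:,0])<.09)&(abs(Y[:,1])<.09)&(Y[:,2]>-.02)&(Y[:,2]<.13)]
for z in np.arange(-.01,.12,.01):
    k=Y[(Y[:,2]>=z)&(Y[:,2]<z+.01)]
    if len(k): print(round(z,3),len(k),k[:,:2].min(0).round(3),k[:,:2].max(0).round(3))
E
```

```text
-0.01 19 [-0.014 -0.004] [-0.001  0.009]
0.0 87 [-0.014 -0.012] [0.007 0.016]
0.01 104 [-0.015 -0.011] [0.006 0.017]
0.02 109 [-0.015 -0.012] [0.006 0.017]
0.03 120 [-0.017 -0.025] [-0.004  0.03 ]
0.04 261 [-0.017 -0.034] [0.011 0.039]
0.05 272 [-0.019 -0.042] [0.013 0.048]
0.06 306 [-0.021 -0.051] [0.015 0.054]
0.07 337 [-0.02 -0.06] [0.01  0.063]
0.08 480 [-0.023 -0.059] [0.01  0.065]
0.09 369 [-0.023 -0.049] [0.004 0.055]
0.1 367 [-0.024 -0.038] [0.006 0.045]
0.11 219 [-0.028 -0.035] [0.004 0.041]
```

>>> play_rows(commands=[-0.001, 0.004, 0, 0, 0, 0, -0.001, 0.004, -0.05, 0, 0, 0, -0.001, 0.004, -0.1, 0, 0, 0, -0.001, 0.004, -0.125, 0, 0, 0, -0.001, 0.004, -0.137, 0, 0, 0])

```text
clock: 4.18
position: [0.5949, 0.1217, 0.1607]
eef_rot: [0.003, 0.996, -0.088, -0.002]
ft_force: [-0.2, 0.1, 0.6]
finger_gap: -0.001
```

```bash
python3 - <<'E'
from h import *
st()
c=snap('wrist','w4');c=snap('side','s4')
cv2.imwrite('pics/s4c.png',cv2.resize(c['p'][100:300,60:270,::-1],None,fx=3,fy=3,interpolation=cv2.INTER_CUBIC))
O=np.array([.575,.041]);xb=np.array([.983,-.182]);yb=np.array([.182,.983])
H=O-.024*xb-.03*yb; print('H',H)
# path of TCP: bar angle th, pusher offset e=7+14 behind, r=.114
p=np.array(robot.state()['position'][:2]); print('board coords',(p-O)@xb,(p-O)@yb)
for th in range(0,95,5):
    t=np.radians(th); d=yb*np.cos(t)-xb*np.sin(t); nrm=-(yb*np.sin(t)+xb*np.cos(t)) # motion dir
    q=H+d*.114-nrm*.018
    print(th,(q-p).round(4))
E
```

```text
{'clock': 4.175, 'joints': [0.0348, 0.5232, -0.4787, 1.6681, 0.2772, 1.0246, -2.2824], 'dq': [-0.0264, 0.0791, 0.0197, 0.0748, 0.058, -0.1804, -0.0535], 'effort': [-0.0545, -66.6771, -7.2728, -27.8683, -0.0496, 0.1711, 0.0411], 'position': [0.5949, 0.1217, 0.1607], 'eef_rot': [0.0032, 0.9961, -0.0877, -0.0021], 'ft_force': [-0.2206, 0.143, 0.5819], 'torque': [0.0363, -0.0353, 0.035], 'finger_gap': -0.0012}
H [0.545948 0.015878]
board coords 0.004771741433348667 0.08362089268182903
0 [-0.0105  0.0023]
5 [-0.0202  0.0052]
10 [-0.03    0.0073]
15 [-0.04    0.0085]
20 [-0.0501  0.0089]
25 [-0.0601  0.0083]
30 [-0.0701  0.0069]
35 [-0.0799  0.0047]
40 [-0.0895  0.0015]
45 [-0.0987 -0.0024]
50 [-0.1076 -0.0071]
55 [-0.116  -0.0126]
60 [-0.124  -0.0188]
65 [-0.1313 -0.0257]
70 [-0.1381 -0.0332]
75 [-0.1441 -0.0412]
80 [-0.1494 -0.0498]
85 [-0.154  -0.0587]
90 [-0.1578 -0.0681]
```

View pics/s4c.png

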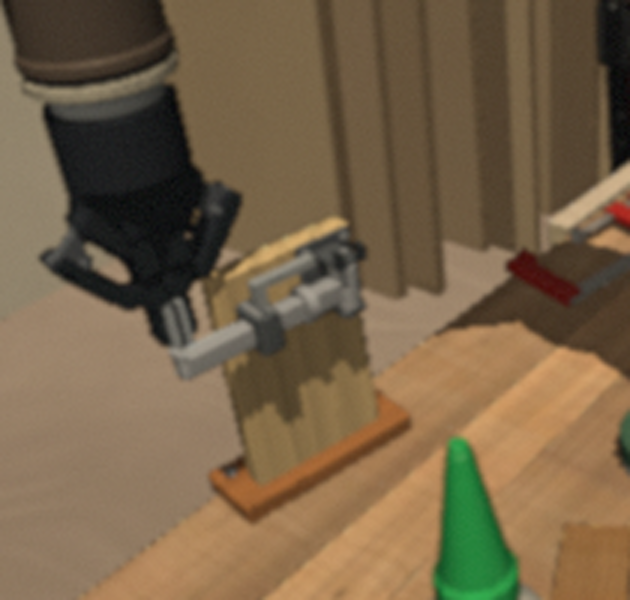

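View pics/w4.png

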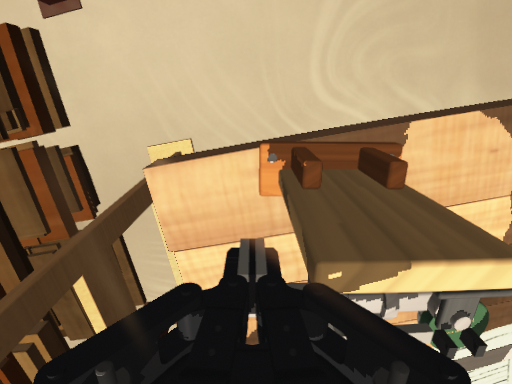

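The shut fingers stand behind the bar's free end, past the panel edge, touching nothing. Now I'll sweep the bar out.

>>> play_rows(commands=[-0.013, 0.003, 0.003, 0, 0, 2, -0.026, 0.0065, 0.003, 0, 0, 8, -0.042, 0.0085, 0.003, 0, 0, 16, -0.058, 0.0085, 0.003, 0, 0, 24, -0.07, 0.007, 0.003, 0, 0, 30])

```text
clock: 4.9
position: [0.5254, 0.1295, 0.166]
eef_rot: [0.004, 0.984, 0.176, 0.001]
ft_force: [3.0, -1.1, -0.7]
finger_gap: -0.001
```

```bash
cat > arc.py <<'E'
from h import *
from scipy.spatial.transform import Rotation as Rn
O=np.array([.575,.041]);xb=np.array([.983,-.182]);yb=np.array([.182,.983])
H=O-.024*xb-.03*yb
def rep():
    s=robot.state(); p=np.array(s['position'][:2]); q=s['eef_rot']; Rm=Rn.from_quat([q[1],q[2],q[3],q[0]]).as_matrix()
    yaw=np.degrees(np.arctan2(Rm[1,0],Rm[0,0]))
    print('clock',s['clock'],'pos',np.round(s['position'],4),'yaw',yaw.round(1),'F',np.round(s['ft_force'],1),'q7',s['joints'][6])
    print('toolz',Rm[:,2].round(3))
    return s,p,yaw
if __name__=='__main__':
    s,p,yaw=rep()
    v=p-H; 
    for th in range(25,100,5):
        t=np.radians(th); d=yb*np.cos(t)-xb*np.sin(t); n=-(yb*np.sin(t)+xb*np.cos(t))
        print(th,'tgt',(H+d*.114-n*.018-p).round(4),'turn',round(th-10.5-yaw,1),'cur along/across',(v@d).round(4),(v@n).round(4))
E
python3 arc.py
```

```text
clock 4.9 pos [0.5254 0.1295 0.166 ] yaw 20.3 F [ 3.  -1.1 -0.7] q7 -1.8660565392428887
toolz [ 0.003 -0.007 -1.   ]
25 tgt [0.0094 0.0012] turn -5.8 cur along/across 0.1151 -0.0086
30 tgt [-0.0006 -0.0002] turn -0.8 cur along/across 0.114 -0.0186
35 tgt [-0.0104 -0.0025] turn 4.2 cur along/across 0.1119 -0.0284
40 tgt [-0.0199 -0.0056] turn 9.2 cur along/across 0.109 -0.0381
45 tgt [-0.0292 -0.0095] turn 14.2 cur along/across 0.1053 -0.0474
50 tgt [-0.0381 -0.0143] turn 19.2 cur along/across 0.1007 -0.0564
55 tgt [-0.0465 -0.0198] turn 24.2 cur along/across 0.0954 -0.065
60 tgt [-0.0544 -0.026 ] turn 29.2 cur along/across 0.0894 -0.0731
65 tgt [-0.0618 -0.0328] turn 34.2 cur along/across 0.0827 -0.0806
70 tgt [-0.0685 -0.0403] turn 39.2 cur along/across 0.0753 -0.0875
75 tgt [-0.0746 -0.0484] turn 44.2 cur along/across 0.0674 -0.0937
80 tgt [-0.0799 -0.0569] turn 49.2 cur along/across 0.059 -0.0992
85 tgt [-0.0845 -0.0659] turn 54.2 cur along/across 0.0501 -0.104
90 tgt [-0.0882 -0.0752] turn 59.2 cur along/across 0.0409 -0.108
95 tgt [-0.0912 -0.0848] turn 64.2 cur along/across 0.0313 -0.1111
```

Pushing with 3 N, as expected. Continuing to about 72°.

>>> play_rows(commands=[-0.018, -0.005, -0.001, 0, 0, 8, -0.035, -0.0125, -0.001, 0, 0, 17, -0.05, -0.0225, -0.001, 0, 0, 26, -0.0635, -0.035, -0.001, 0, 0, 35, -0.071, -0.0435, -0.001, 0, 0, 41])

```text
clock: 5.52
position: [0.4545, 0.0867, 0.1669]
eef_rot: [0.004, 0.859, 0.512, 0.004]
ft_force: [1.9, 3.3, 1.0]
finger_gap: -0.001
```

```bash
python3 arc.py; python3 -c "
from h import *
c=snap('side','s5')
cv2.imwrite('pics/s5c.png',cv2.resize(c['p'][100:300,60:270,::-1],None,fx=3,fy=3,interpolation=cv2.INTER_CUBIC))"
```

```text
clock 5.525 pos [0.4545 0.0867 0.1669] yaw 61.7 F [1.9 3.3 1. ] q7 -1.158077176074509
toolz [ 0.011 -0.003 -1.   ]
25 tgt [0.0803 0.044 ] turn -47.2 cur along/across 0.0915 0.0708
30 tgt [0.0703 0.0426] turn -42.2 cur along/across 0.0973 0.0625
35 tgt [0.0605 0.0403] turn -37.2 cur along/across 0.1024 0.0538
40 tgt [0.051  0.0372] turn -32.2 cur along/across 0.1067 0.0447
45 tgt [0.0417 0.0333] turn -27.2 cur along/across 0.1102 0.0352
50 tgt [0.0328 0.0285] turn -22.2 cur along/across 0.1128 0.0255
55 tgt [0.0244 0.023 ] turn -17.2 cur along/across 0.1146 0.0155
60 tgt [0.0165 0.0168] turn -12.2 cur along/across 0.1155 0.0055
65 tgt [0.0091 0.01  ] turn -7.2 cur along/across 0.1156 -0.0046
70 tgt [0.0024 0.0025] turn -2.2 cur along/across 0.1147 -0.0146
75 tgt [-0.0037 -0.0056] turn 2.8 cur along/across 0.113 -0.0246
80 tgt [-0.009  -0.0141] turn 7.8 cur along/across 0.1104 -0.0343
85 tgt [-0.0136 -0.0231] turn 12.8 cur along/across 0.107 -0.0438
90 tgt [-0.0173 -0.0324] turn 17.8 cur along/across 0.1028 -0.053
95 tgt [-0.0203 -0.042 ] turn 22.8 cur along/across 0.0978 -0.0617
```

View pics/s5c.png

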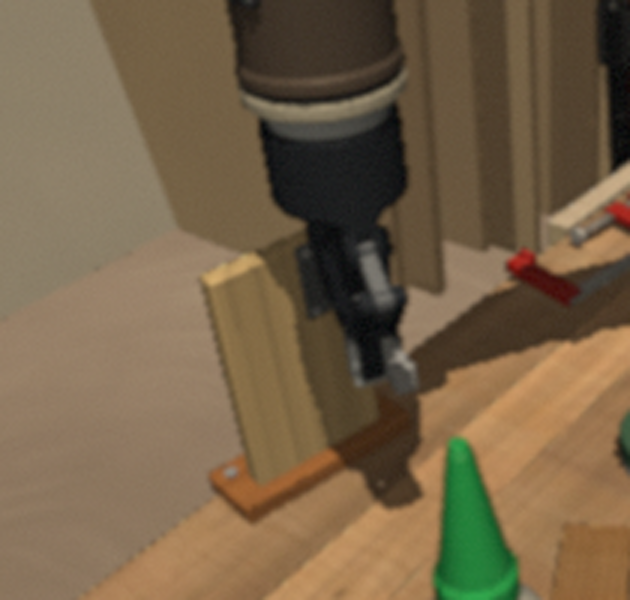

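The bar is following at about 72°. On to about 85°, then feel for the stop slowly.

>>> play_rows(commands=[-0.004, -0.006, 0, 0, 0, 4, -0.008, -0.012, 0, 0, 0, 9, -0.0115, -0.018, 0, 0, 0, 13, -0.0135, -0.0225, 0, 0, 0, 17, -0.0135, -0.0225, 0, 0, 0, 17])

```text
clock: 6.2
position: [0.4405, 0.0633, 0.1676]
eef_rot: [0.005, 0.773, 0.635, 0.004]
ft_force: [-1.2, 1.0, 0.8]
finger_gap: 0.001
```

```bash
python3 arc.py|egrep "clock|^(8|9)"
```

```text
clock 6.2 pos [0.4405 0.0633 0.1676] yaw 78.8 F [-1.2  1.   0.8] q7 -0.8378918455886168
80 tgt [0.005  0.0093] turn -9.3 cur along/across 0.1154 -0.0075
85 tgt [0.0004 0.0003] turn -4.3 cur along/across 0.1143 -0.0175
90 tgt [-0.0033 -0.009 ] turn 0.7 cur along/across 0.1123 -0.0274
95 tgt [-0.0063 -0.0186] turn 5.7 cur along/across 0.1095 -0.0371
```

>>> play_rows(commands=[-0.0005, -0.0015, 0, 0, 0, 0, -0.001, -0.003, 0, 0, 0, 0, -0.0015, -0.0045, 0, 0, 0, 0, -0.002, -0.006, 0, 0, 0, 0, -0.0025, -0.007, 0, 0, 0, 0])

```text
clock: 6.82
position: [0.4384, 0.0563, 0.1678]
eef_rot: [0.005, 0.773, 0.635, 0.005]
ft_force: [1.7, 2.5, 2.7]
finger_gap: -0.0
```

>>> play_rows(commands=[0, -0.0005, 0, 0, 0, 0, 0, -0.001, 0, 0, 0, 0, 0, -0.0015, 0, 0, 0, 0, 0, -0.002, 0, 0, 0, 0, 0, -0.002, 0, 0, 0, 0])

```text
clock: 7.45
position: [0.438, 0.0542, 0.1677]
eef_rot: [0.005, 0.773, 0.635, 0.004]
ft_force: [-0.2, 3.2, 1.0]
finger_gap: -0.002
```

>>> play_rows(commands=[0, -0.0005, -0.001, 0, 0, 0, 0, -0.001, -0.002, 0, 0, 0, 0, -0.0015, -0.003, 0, 0, 0, 0, -0.002, -0.003, 0, 0, 0, 0, -0.0025, -0.003, 0, 0, 0])

```text
clock: 8.07
position: [0.4384, 0.0527, 0.1648]
eef_rot: [0.004, 0.773, 0.635, 0.005]
ft_force: [1.2, 8.2, 0.2]
finger_gap: 0.002
```

>>> play_rows(commands=[0, -0.0005, 0, 0, 0, 0, 0, -0.001, 0, 0, 0, 0, 0, -0.0015, 0, 0, 0, 0, 0, -0.002, 0, 0, 0, 0, 0, -0.002, 0, 0, 0, 0])

```text
clock: 8.7
position: [0.4385, 0.0526, 0.1649]
eef_rot: [0.004, 0.772, 0.635, 0.006]
ft_force: [0.1, 10.2, -1.6]
finger_gap: 0.001
```

The stop is felt: position holds while the force rises to about 10 N. Back off and rise.

>>> play_rows(commands=[0.003, 0.012, 0, 0, 0, 0, 0.003, 0.016, 0.04, 0, 0, 0, 0.003, 0.016, 0.1, 0, 0, -10, 0, 0, 0.16, 0, 0, -20, -0.01, -0.03, 0.22, 0, 0, -30])

```text
clock: 9.32
position: [0.4287, 0.025, 0.3821]
eef_rot: [0.005, 0.911, 0.412, 0.005]
ft_force: [1.4, -1.0, -0.5]
finger_gap: -0.005
```

>>> play_rows(commands=[0, -0.02, 0.01, 0, 0, -10, 0, -0.04, 0.01, 0, 0, -20, 0, -0.06, 0.01, 0, 0, -30, 0, -0.08, 0.01, 0, 0, -40, 0, -0.1, 0.01, 0, 0, -50], hand=0)

```text
clock: 9.95
position: [0.4281, -0.076, 0.3918]
eef_rot: [0.007, 1.0, -0.015, 0.002]
ft_force: [-0.4, 0.8, -0.3]
finger_gap: 0.999
```

```bash
python3 - <<'E'
from arc import *
rep()
c=snap('wrist','w6'); P=cloud(c)
m=(P[...,2]>.167)&(P[...,2]<.181)&(np.hypot(P[...,0]-.47,P[...,1]-.03)<.12)
Y=P[m]; print(len(Y))
l=cv2.fitLine(Y[:,:2].astype(np.float32),cv2.DIST_HUBER,0,.001,.001).ravel(); print(l,np.degrees(np.arctan2(l[1],l[0])))
E
```

```text
clock 9.95 pos [ 0.4281 -0.076   0.3918] yaw -1.7 F [-0.4  0.8 -0.3] q7 -1.60639063074818
toolz [ 0.003 -0.015 -1.   ]
1205
[ 0.9809846  -0.19408554  0.4937754   0.02040695] -11.191308
```

View pics/w6.png

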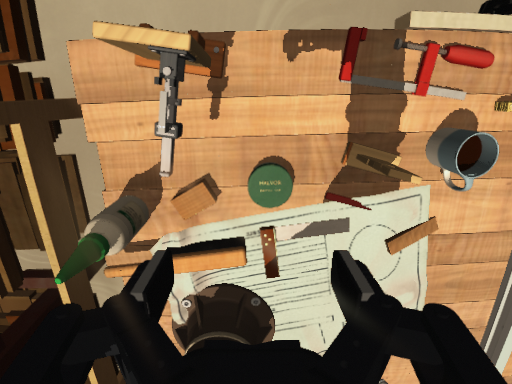

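The hook stands straight out from the board, with its tip at (166,172) and the sleeve at (169,130). Measuring the bar precisely.

```bash
python3 - <<'E'
from arc import *
c=load('w6'); P=cloud(c); img=c['p']
d=np.array([-.983,.182]); n=np.array([.182,.983])  # along bar; left of.. 
X=P.reshape(-1,3); v=X[:,:2]-H; s=v@d; w=v@n
k=(abs(w)<.03)&(s>-.02)&(s<.16)&(X[:,2]>.14)
for a in np.arange(0,.14,.005):
    q=k&(s>=a)&(s<a+.005)&(X[:,2]>.165)
    if q.sum(): print(round(a,3),q.sum(),'w',np.percentile(w[q],[3,50,97]).round(4),'z',np.percentile(X[q,2],[3,50,97]).round(4))
print('tip',s[k&(X[:,2]>.168)].max())
q=k&(s>.085)&(s<.125)&(X[:,2]>.168); 
print(np.polyfit(s[q],w[q],1))
q=k&(s>.03)&(s<.1)&(X[:,2]>.177)&(X[:,2]<.184); print('sleeve top',np.percentile(s[q],[2,50,98]),w[q].mean(), q.sum())
E
```

```text
0.0 98 w [-0.0103 -0.003   0.0089] z [0.1682 0.1876 0.1924]
0.005 87 w [-0.0113  0.0001  0.009 ] z [0.1685 0.1868 0.2   ]
0.01 90 w [-0.0112  0.0033  0.0102] z [0.1689 0.1966 0.2006]
0.015 58 w [-0.011  -0.001   0.0084] z [0.1669 0.1733 0.1998]
0.02 66 w [-0.0073 -0.0021  0.0037] z [0.166  0.1736 0.1993]
0.025 73 w [-0.0073 -0.0031  0.0029] z [0.166  0.1941 0.1999]
0.03 95 w [-0.0133 -0.004   0.0023] z [0.1687 0.1779 0.2   ]
0.035 73 w [-0.0126 -0.0034  0.0019] z [0.1674 0.1784 0.2   ]
0.04 71 w [-0.0076 -0.0027  0.0022] z [0.1672 0.1739 0.1999]
0.045 70 w [-0.0075 -0.0024  0.0028] z [0.1695 0.1952 0.1999]
0.05 72 w [-0.0076 -0.0025  0.0038] z [0.1687 0.1945 0.2   ]
0.055 78 w [-0.0115 -0.003   0.0034] z [0.1678 0.1774 0.1998]
0.06 118 w [-0.0157 -0.0047  0.0129] z [0.1693 0.1809 0.1995]
0.065 102 w [-0.016  -0.0049  0.0134] z [0.1676 0.1807 0.1997]
0.07 94 w [-0.016  -0.0048  0.0129] z [0.1707 0.1805 0.1817]
0.075 57 w [-0.0154 -0.0018  0.0121] z [0.1724 0.1792 0.1809]
0.08 49 w [-0.0082 -0.0019  0.0048] z [0.1674 0.1732 0.1745]
0.085 50 w [-0.0084 -0.0023  0.0058] z [0.1668 0.173  0.1743]
0.09 47 w [-0.0083 -0.0025  0.0054] z [0.1694 0.1732 0.1748]
0.095 43 w [-0.0083 -0.0016  0.005 ] z [0.1688 0.1733 0.1745]
0.1 47 w [-0.0084 -0.0022  0.005 ] z [0.1677 0.1731 0.1746]
0.105 41 w [-0.0084 -0.0034  0.0043] z [0.1665 0.1734 0.1749]
0.11 47 w [-0.0087 -0.0034  0.0042] z [0.166  0.1732 0.1746]
0.115 45 w [-0.0087 -0.0025  0.0051] z [0.169  0.1733 0.1748]
0.12 51 w [-0.0086 -0.0023  0.005 ] z [0.169  0.1734 0.1765]
0.125 43 w [-0.0085 -0.0019  0.0048] z [0.1684 0.1773 0.179 ]
0.13 1 w [-0.007 -0.007 -0.007] z [0.1761 0.1761 0.1761]
tip 0.13003287078282041
[-0.01623853 -0.00037572]
sleeve top [0.03156337 0.06860079 0.07726144] -0.003142776151224564 286
```

```bash
python3 - <<'E'
from arc import *
c=load('w1'); P=cloud(c)
X=P.reshape(-1,3); b=np.array([.3953,-.3101]); a=np.radians(73.68); y=np.array([np.cos(a),np.sin(a)]); x=np.array([y[1],-y[0]])
v=X[:,:2]-b; s=v@y; w=v@x
k=(np.hypot(*(X[:,:2]-[.40,-.43]).T)<.08)&(X[:,2]>.06)&(X[:,2]<.11)
print(k.sum(),'mug block-y range',np.percentile(s[k],[1,99]),'x',np.percentile(w[k],[1,99]), X[k].max(0),X[k].min(0))
s,p,yaw=rep()
print('to block',b-p,'turn',-16.32-yaw)
E
```

```text
1246 mug block-y range [-0.17394346 -0.09772176] x [-0.00140326  0.09893248] [ 0.45574688 -0.41988155  0.09371105] [ 0.34577893 -0.49711071  0.06001253]
clock 10.0 pos [ 0.4281 -0.079   0.3916] yaw -2.4 F [ 0.3 -2.7  0.5] q7 -1.6128984645051618
toolz [ 0.002 -0.015 -1.   ]
to block [-0.0328205  -0.23114137] turn -13.94212896794044
```

>>> play_rows(commands=[-0.008, -0.055, 0, 0, 0, -4, -0.016, -0.11, 0, 0, 0, -8, -0.024, -0.17, -0.05, 0, 0, -12, -0.033, -0.231, -0.1, 0.9, 0, -14, -0.033, -0.231, -0.15, 0.9, 0, -14], hand=0.1)

```text
clock: 10.62
position: [0.3951, -0.3091, 0.2526]
eef_rot: [0.001, 0.99, -0.144, 0.001]
ft_force: [0.3, -0.4, -0.7]
finger_gap: 0.896
```

```bash
cat > blk.py <<'E'
from arc import *
s,p,yaw=rep()
print('to block',(np.array([.3953,-.3101])-p).round(4),'turn',round(-16.32-yaw,2))
E
python3 blk.py; python3 -c "
from h import *
snap('wrist','w7')"
```

```text
clock 10.625 pos [ 0.3951 -0.3091  0.2526] yaw -16.5 F [ 0.3 -0.4 -0.7] q7 -1.4581917550523695
toolz [ 0.001 -0.002 -1.   ]
to block [ 0.0002 -0.001 ] turn 0.21
```

View pics/w7.png

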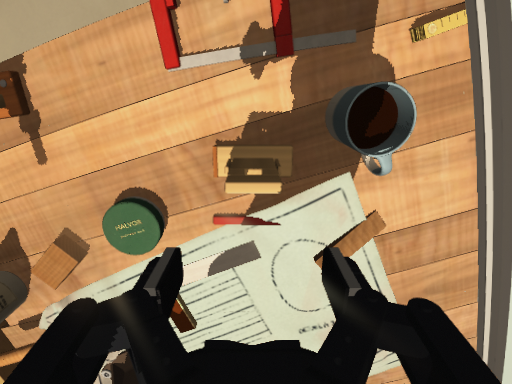

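The block sits square to the jaws, plate top centred near (253,188). A quick re-fit before going down.

```bash
python3 - <<'E'
from arc import *
c=load('w7'); P=cloud(c)
m=(np.hypot(P[...,0]-.395,P[...,1]+.31)<.05)&(P[...,2]>.125)&(P[...,2]<.145)
X=P[m];print(m.sum(),X[:,2].mean(),cv2.minAreaRect(X[:,:2].astype(np.float32)*1000)); rep()
E
```

```text
789 0.13412334445719826 ((396.54852294921875, -310.4579162597656), (55.83864974975586, 12.08800983428955), 73.46867370605469)
clock 10.675 pos [ 0.3906 -0.3086  0.2445] yaw -16.6 F [-5.1 -0.2 -6.1] q7 -1.4586182074808527
toolz [-0.009  0.004 -1.   ]
```

>>> play_rows(commands=[0, -0.001, -0.05, 0, 0, 0, 0, -0.001, -0.1, 0, 0, 0, 0, -0.001, -0.14, 0, 0, 0, 0, -0.001, -0.168, 0, 0, 0, 0, -0.001, -0.168, 0, 0, 0])

```text
clock: 11.3
position: [0.3896, -0.3082, 0.0752]
eef_rot: [-0.003, 0.99, -0.143, -0.007]
ft_force: [0.5, -0.1, 1.4]
finger_gap: 0.897
```

```bash
python3 blk.py; python3 -c "
from h import *
snap('wrist','w8');c=snap('side','s8')
cv2.imwrite('pics/s8c.png',cv2.resize(c['p'][60:240,240:420,::-1],None,fx=3,fy=3,interpolation=cv2.INTER_CUBIC))"
```

```text
clock 11.3 pos [ 0.3896 -0.3082  0.0752] yaw -16.4 F [ 0.5 -0.1  1.4] q7 -1.6090603013347613
toolz [-0.012  0.007 -1.   ]
to block [ 0.0057 -0.0019] turn 0.13
```

View pics/s8c.png

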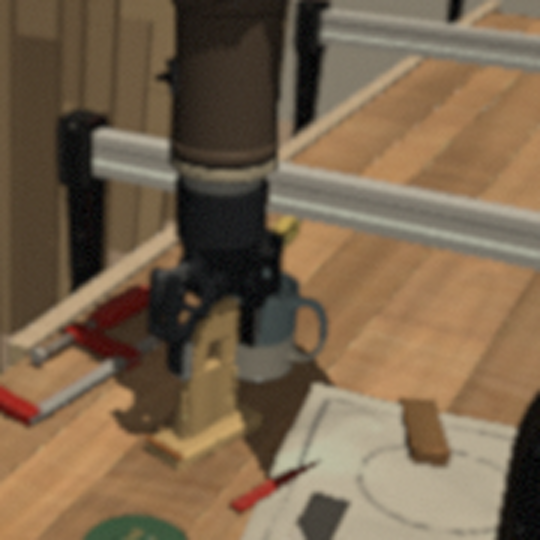

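View pics/w8.png

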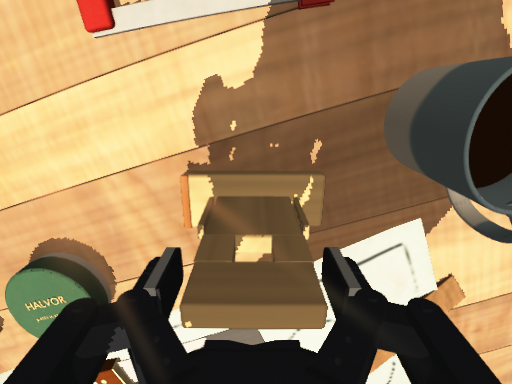

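Correct position, height and tilt, then grip.

>>> play_rows(commands=[0.003, -0.001, 0.004, -0.2, -0.3, 0, 0.0065, -0.002, 0.008, -0.4, -0.7, 0, 0.0065, -0.002, 0.008, -0.4, -0.7, 0, 0.0065, -0.002, 0.008, -0.4, -0.7, 0, 0.0065, -0.002, 0.008, -0.4, -0.7, 0])

```text
clock: 12.02
position: [0.3976, -0.3114, 0.0854]
eef_rot: [0.001, 0.99, -0.144, 0.002]
ft_force: [0.8, -0.2, 0.7]
finger_gap: 0.899
```

```bash
python3 blk.py
```

```text
clock 12.025 pos [ 0.3976 -0.3114  0.0854] yaw -16.5 F [ 0.8 -0.2  0.7] q7 -1.6063183696324645
toolz [ 0.004 -0.003 -1.   ]
to block [-0.0023  0.0013] turn 0.19
```

>>> play_rows(commands=[-0.001, 0.001, -0.001, 0, 0, 0, -0.001, 0.001, -0.001, 0, 0, 0, -0.001, 0.001, -0.001, 0, 0, 0, -0.001, 0.001, -0.001, 0, 0, 0, -0.001, 0.001, -0.001, 0, 0, 0], hand=1, grip_force=70)

```text
clock: 12.65
position: [0.3964, -0.3104, 0.0843]
eef_rot: [0.001, 0.99, -0.144, 0.002]
ft_force: [-1.8, -1.2, 2.3]
finger_gap: 0.641
```

```bash
python3 blk.py; python3 -c "
from h import *
snap('wrist','w9')"
```

```text
clock 12.65 pos [ 0.3964 -0.3104  0.0843] yaw -16.5 F [-1.8 -1.2  2.3] q7 -1.6080764343382423
toolz [ 0.003 -0.003 -1.   ]
to block [-0.0011  0.0003] turn 0.19
```

View pics/w9.png

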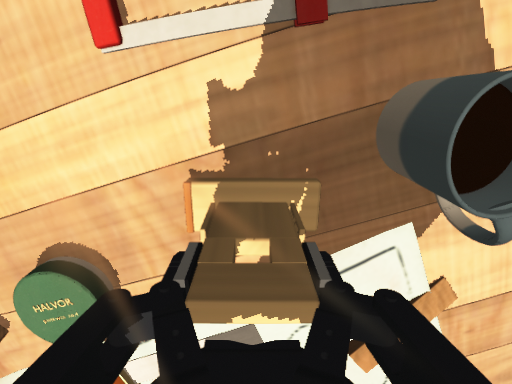

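The block is gripped (gap 0.64, about 55 mm) with the window showing clear between the pads. Lift and carry.

>>> play_rows(commands=[0, 0, 0.015, 0, 0, 0, 0, 0, 0.035, 0, 0, 0, 0, 0, 0.06, 0, 0, 0, 0, 0.02, 0.075, 0, 0, 0, 0, 0.045, 0.078, 0, 0, 1])

```text
clock: 13.32
position: [0.3968, -0.2639, 0.1633]
eef_rot: [0.001, 0.991, -0.135, 0.003]
ft_force: [0.2, -0.5, -3.5]
finger_gap: 0.644
```

>>> play_rows(commands=[-0.001, 0.035, 0, 0, 0, 1, -0.003, 0.07, 0, 0, 0, 2, -0.005, 0.105, 0, 0, 0, 3, -0.007, 0.14, 0, 0, 0, 4, -0.009, 0.17, 0, 0, 0, 5])

```text
clock: 13.95
position: [0.3864, -0.0908, 0.1627]
eef_rot: [0.001, 0.996, -0.089, 0.002]
ft_force: [0.5, 0.6, -3.3]
finger_gap: 0.646
```

```bash
cat > bar.py <<'E'
from arc import *
s,p,yaw=rep()
d=np.array([-.983,.182]); n=np.array([.182,.983]); v=p-H
print('s',(v@d).round(4),'w(target -.0017)',(v@n).round(4),'winz',round(s['position'][2]+.0077,4),'gap',s['finger_gap'])
q=H+d*.155+n*-.0017; print('to pre',(q-p).round(4),'dz',round(.1593-s['position'][2],4),'turn',round(-10.3-yaw,2))
E
python3 bar.py
```

```text
clock 13.95 pos [ 0.3864 -0.0908  0.1627] yaw -10.3 F [ 0.5  0.6 -3.3] q7 -1.8502685047752507
toolz [ 0.004 -0.003 -1.   ]
s 0.1375 w(target -.0017) -0.1339 winz 0.1704 gap 0.6455473777470139
to pre [0.0069 0.1333] dz -0.0034 turn -0.04
```

>>> play_rows(commands=[-0.015, 0.015, 0, 0, 0, 0, -0.018, 0.045, -0.001, 0, 0, 0, -0.015, 0.08, -0.002, 0, 0, 0, -0.008, 0.115, -0.003, 0, 0, 0, -0.003, 0.135, -0.003, 0, 0, 0])

```text
clock: 14.58
position: [0.3817, 0.047, 0.1593]
eef_rot: [0.001, 0.996, -0.087, 0.002]
ft_force: [-0.8, 0.3, -2.6]
finger_gap: 0.647
```

```bash
python3 bar.py; python3 - <<'E'
from h import *
snap('wrist','w10');c=snap('side','s10')
cv2.imwrite('pics/s10c.png',cv2.resize(c['p'][100:300,90:300,::-1],None,fx=3,fy=3,interpolation=cv2.INTER_CUBIC))
E
python3 bar.py
```

```text
clock 14.575 pos [0.3817 0.047  0.1593] yaw -10.0 F [-0.8  0.3 -2.6] q7 -2.230582741838711
toolz [ 0.003 -0.002 -1.   ]
s 0.1671 w(target -.0017) 0.0007 winz 0.167 gap 0.646891508413374
to pre [ 0.0115 -0.0046] dz -0.0 turn -0.29
clock 14.675 pos [0.3823 0.0476 0.1595] yaw -9.9 F [-0.4 -0.3 -3. ] q7 -2.2288406234237104
toolz [ 0.003 -0.001 -1.   ]
s 0.1666 w(target -.0017) 0.0014 winz 0.1672 gap 0.6457958963089834
to pre [ 0.011  -0.0051] dz -0.0002 turn -0.39
```

View pics/s10c.png

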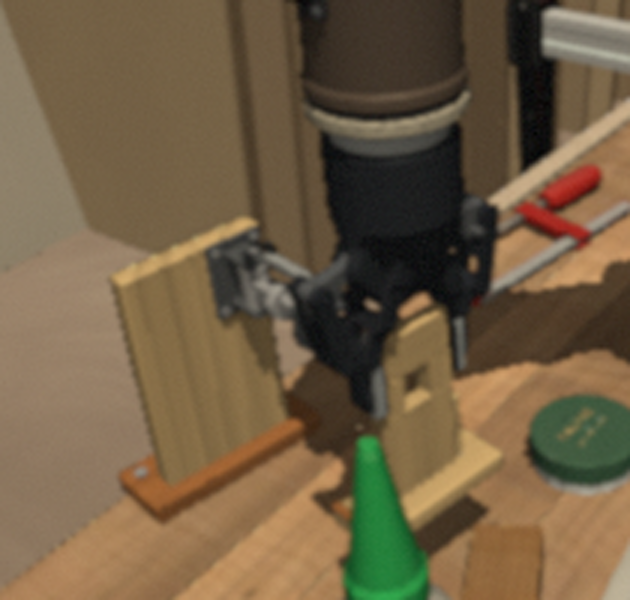

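View pics/w10.png

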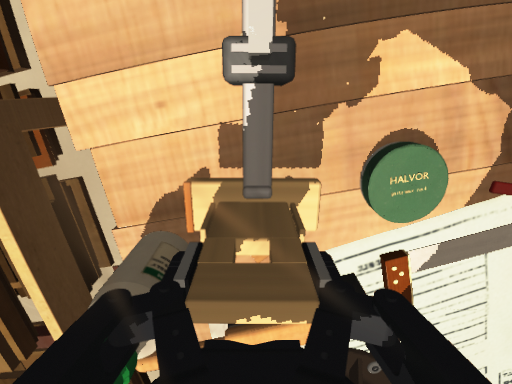

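The block faces the bar tip at (257,190), and the window is seen from above at (253,250). Both are in one picture, so I'll measure the offset directly.

```bash
cat > rel.py <<'E'
from arc import *
import sys
def rel(fn):
    c=load(fn); P=cloud(c); X=P.reshape(-1,3)
    d=np.array([-.983,.182]); n=np.array([.182,.983]); v=X[:,:2]-H; s=v@d; w=v@n
    a=np.percentile(w,[50])
    k=(X[:,2]>.200)&(X[:,2]<.220)&(s>.08)&(s<.19)&(abs(w)<.045)
    col=c['p'].reshape(-1,3).astype(int); k&=(col[:,0]-col[:,2]>30)
    r=cv2.minAreaRect(np.c_[s[k],w[k]].astype(np.float32)*1000)
    print('plate top n',k.sum(),'z',np.percentile(X[k,2],[5,50,95]).round(4),'rect s,w',r)
    for lo,hi in ((.085,.105),(.105,.122)):
        q=(s>lo)&(s<hi)&(X[:,2]>.1695)&(X[:,2]<.177)&(abs(w)<.015)
        if q.sum()>10: print('bar',lo,hi,q.sum(),'w edges',np.percentile(w[q],[2,98]).round(4),'mid',(np.percentile(w[q],[2,98]).mean()).round(4),'z',np.median(X[q,2]).round(4))
    q=(s>.0)&(s<.12)&(abs(w)<.03)&(X[:,2]>.177)&(X[:,2]<.184); 
    if q.sum()>10: print('sleeve s',np.percentile(s[q],[3,97]).round(4),'w mid',np.percentile(w[q],[3,97]).mean().round(4))
if __name__=='__main__': rel(sys.argv[1])
E
python3 rel.py w10
```

```text
plate top n 4753 z [0.2013 0.21   0.2113] rect s,w ((165.91879272460938, 7.790519714355469), (68.80436706542969, 16.84882164001465), 87.32536315917969)
bar 0.085 0.105 1395 w edges [-0.0074  0.0061] mid -0.0006 z 0.1733
bar 0.105 0.122 1032 w edges [-0.0075  0.0057] mid -0.0009 z 0.1733
sleeve s [0.0607 0.077 ] w mid -0.0007
```

```bash
python3 - <<'E'
from arc import *
c=load('w10'); P=cloud(c)
d=np.array([-.983,.182]); n=np.array([.182,.983]); 
im=c['p'].astype(int); s=(P[...,:2]-H)@d; w=(P[...,:2]-H)@n
m=(P[...,2]>.207)&(P[...,2]<.213); m[:,:180]=0; m[:,335:]=0; m[:255]=0; m[330:]=0; m&=(im[...,0]-im[...,2]>25)
k=m; print(k.sum(),'s',np.percentile(s[k],[1,99]),'w',np.percentile(w[k],[1,99]),np.percentile(w[k],[1,99]).mean())
# window bottom sides: at row 250 profile of window see-through (bench depth)
for r in (243,250,258):
    row=P[r,225:285,2]; print(r,[int(round(z*1000)) if z==z else -1 for z in row[::3]])
for r in range(262,320,8):
    cols=[x for x in range(170,340) if m[r,x]]; print(r,min(cols),max(cols)) if cols else None
E
```

```text
3419 s [0.16077067 0.17279819] w [-0.02494263  0.02707867] 0.001068019258026267
243 [161, 162, 162, 161, 156, 156, 155, 156, 155, 156, 155, 155, 156, 155, 156, 160, 162, 161, 162, 161]
250 [170, 169, 169, 163, 157, 155, 155, 156, 156, 155, 155, 155, 156, 155, 155, 168, 169, 169, 169, 168]
258 [176, 177, 177, 164, 0, -1, 1, 1, 1, 1, 31, 31, 30, 31, 1, 169, 177, 177, 177, 178]
302 185 319
310 189 315
318 191 312
```

>>> play_rows(commands=[0, -0.002, -0.0005, 0, 0, 0, 0.008, -0.0035, -0.0005, 0, 0, 0, 0.016, -0.005, -0.0005, 0, 0, 0, 0.022, -0.006, -0.0005, 0, 0, 0, 0.024, -0.0065, -0.0005, 0, 0, 0])

```text
clock: 15.3
position: [0.4069, 0.0408, 0.1589]
eef_rot: [0.0, 0.996, -0.087, 0.002]
ft_force: [-0.2, 0.6, -3.8]
finger_gap: 0.646
```

```bash
python3 bar.py; python3 - <<'E'
from h import *
snap('wrist','w11')
E
python3 rel.py w11
```

```text
clock 15.3 pos [0.4069 0.0408 0.1589] yaw -10.0 F [-0.2  0.6 -3.8] q7 -2.2271981575288082
toolz [ 0.003 -0.001 -1.   ]
s 0.1413 w(target -.0017) -0.0008 winz 0.1666 gap 0.6457434510437217
to pre [-0.0136  0.0016] dz 0.0004 turn -0.34
plate top n 4688 z [0.2014 0.2096 0.2109] rect s,w ((138.9088134765625, -9.034610748291016), (19.80621337890625, 72.06605529785156), 1.578491449356079)
bar 0.085 0.105 1176 w edges [-0.0074  0.0061] mid -0.0007 z 0.1732
bar 0.105 0.122 857 w edges [-0.0075  0.0056] mid -0.0009 z 0.1732
sleeve s [0.0335 0.0766] w mid -0.0008
```

View pics/w11.png

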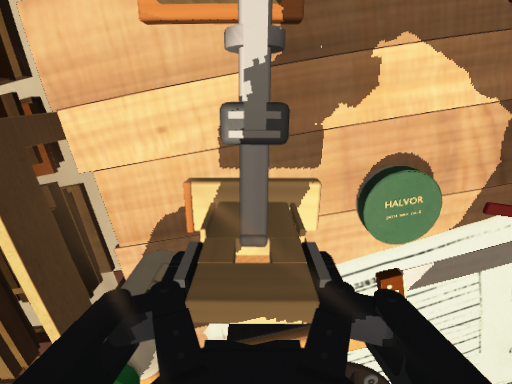

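The tip is centred on the window (254 against 253). Thread it slowly.

>>> play_rows(commands=[0.006, -0.0011, 0, 0, 0, 0, 0.012, -0.0022, 0, 0, 0, 0, 0.018, -0.0033, 0, 0, 0, 0, 0.022, -0.0041, 0, 0, 0, 0, 0.024, -0.0044, 0, 0, 0, 0])

```text
clock: 15.98
position: [0.431, 0.0364, 0.1589]
eef_rot: [0.0, 0.996, -0.087, 0.002]
ft_force: [-0.7, 0.4, -3.5]
finger_gap: 0.646
```

```bash
python3 bar.py; python3 - <<'E'
from h import *
snap('wrist','w12')
E
```

```text
clock 15.975 pos [0.431  0.0364 0.1589] yaw -10.0 F [-0.7  0.4 -3.5] q7 -2.2273301824042027
toolz [ 0.003 -0.001 -1.   ]
s 0.1167 w(target -.0017) -0.0007 winz 0.1666 gap 0.6461753307937869
to pre [-0.0378  0.006 ] dz 0.0004 turn -0.35
```

View pics/w12.png

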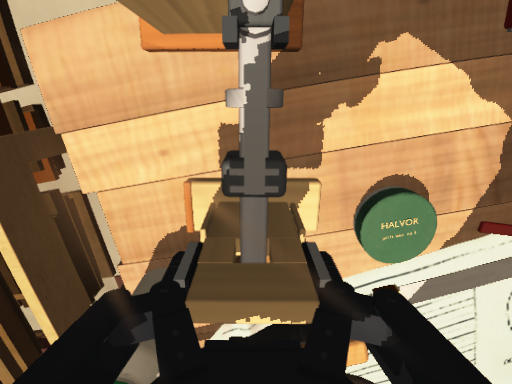

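The bar is through the window and the lip is cleared. Advance a little, then lower gently onto the bar.

>>> play_rows(commands=[0.006, -0.0011, 0, 0, 0, 0, 0.012, -0.0022, 0, 0, 0, 0, 0.016, -0.003, -0.001, 0, 0, 0, 0.016, -0.003, -0.0025, 0, 0, 0, 0.016, -0.003, -0.0035, 0, 0, 0])

```text
clock: 16.65
position: [0.4469, 0.0335, 0.1552]
eef_rot: [0.0, 0.996, -0.087, 0.002]
ft_force: [0.0, 0.3, -3.4]
finger_gap: 0.648
```

>>> play_rows(commands=[0, 0, -0.0004, 0, 0, 0, 0, 0, -0.0008, 0, 0, 0, 0, 0, -0.0012, 0, 0, 0, 0, 0, -0.0014, 0, 0, 0, 0, 0, -0.0014, 0, 0, 0])

```text
clock: 17.27
position: [0.4469, 0.0334, 0.1538]
eef_rot: [0.0, 0.996, -0.087, 0.002]
ft_force: [0.2, -0.9, -3.3]
finger_gap: 0.647
```

```bash
python3 bar.py
```

```text
clock 17.275 pos [0.4469 0.0334 0.1538] yaw -9.9 F [ 0.2 -0.9 -3.3] q7 -2.233269895444476
toolz [ 0.003 -0.001 -1.   ]
s 0.1005 w(target -.0017) -0.0008 winz 0.1615 gap 0.6472779856714348
to pre [-0.0536  0.009 ] dz 0.0055 turn -0.35
```

>>> play_rows(commands=[0, 0, -0.0002, 0, 0, 0, 0, 0, -0.0004, 0, 0, 0, 0, 0, -0.0006, 0, 0, 0, 0, 0, -0.0008, 0, 0, 0, 0, 0, -0.0008, 0, 0, 0])

```text
clock: 17.9
position: [0.4469, 0.0334, 0.153]
eef_rot: [0.0, 0.996, -0.087, 0.002]
ft_force: [-0.6, 0.1, 0.1]
finger_gap: 0.643
```

>>> play_rows(commands=[0, 0, -0.0002, 0, 0, 0, 0, 0, -0.0004, 0, 0, 0, 0, 0, -0.0004, 0, 0, 0, 0, 0, -0.0004, 0, 0, 0, 0, 0, -0.0004, 0, 0, 0])

```text
clock: 18.52
position: [0.4469, 0.0335, 0.1529]
eef_rot: [0.001, 0.996, -0.087, 0.002]
ft_force: [-2.4, 0.6, 4.6]
finger_gap: 0.644
```

Contact found, with the weight now on the bar. Ease up 0.3 mm and advance towards the sleeve.

>>> play_rows(commands=[0, 0, 0.0004, 0, 0, 0, 0.004, -0.0007, 0.0004, 0, 0, 0, 0.008, -0.0015, 0.0004, 0, 0, 0, 0.011, -0.002, 0.0004, 0, 0, 0, 0.012, -0.0022, 0.0004, 0, 0, 0])

```text
clock: 19.15
position: [0.4592, 0.0312, 0.1533]
eef_rot: [0.0, 0.996, -0.087, 0.002]
ft_force: [-0.2, 0.8, -3.1]
finger_gap: 0.644
```

>>> play_rows(commands=[0.001, -0.0002, 0, 0, 0, 0, 0.002, -0.0004, 0, 0, 0, 0, 0.003, -0.0005, 0, 0, 0, 0, 0.004, -0.0007, 0, 0, 0, 0, 0.004, -0.0007, 0, 0, 0, 0])

```text
clock: 19.77
position: [0.4633, 0.0305, 0.1533]
eef_rot: [0.0, 0.996, -0.087, 0.002]
ft_force: [-0.0, -0.7, -2.4]
finger_gap: 0.644
```

```bash
cat >> bar.py <<'E'
F=np.array(s['ft_force']); print('F along push',-(F[:2]@np.array([.983,-.182])).round(2),'torque',np.round(s['torque'],2))
E
python3 bar.py
```

```text
clock 19.775 pos [0.4633 0.0305 0.1533] yaw -10.0 F [-0.  -0.7 -2.4] q7 -2.2314151730172664
toolz [ 0.003 -0.001 -1.   ]
s 0.084 w(target -.0017) -0.0006 winz 0.161 gap 0.6436602107506102
to pre [-0.07    0.0119] dz 0.006 turn -0.34
F along push -0.09 torque [ 0.01 -0.01  0.03]
```

>>> play_rows(commands=[0.0012, -0.0002, 0, 0, 0, 0, 0.0024, -0.0004, 0, 0, 0, 0, 0.0036, -0.0007, 0, 0, 0, 0, 0.0048, -0.0009, 0, 0, 0, 0, 0.006, -0.0011, 0, 0, 0, 0])

```text
clock: 20.4
position: [0.4673, 0.0298, 0.153]
eef_rot: [0.001, 0.996, -0.086, -0.0]
ft_force: [-8.4, 0.2, 4.1]
finger_gap: 0.642
```

```bash
python3 bar.py
```

```text
clock 20.4 pos [0.4673 0.0298 0.153 ] yaw -9.9 F [-8.4  0.2  4.1] q7 -2.2300670324599774
toolz [-0.    -0.002 -1.   ]
s 0.0799 w(target -.0017) -0.0007 winz 0.1607 gap 0.6417671401089917
to pre [-0.074   0.0127] dz 0.0063 turn -0.38
F along push 8.32 torque [ 0.28  1.86 -0.05]
```

>>> play_rows(commands=[0.0012, -0.0002, 0.0003, 0, 0, 0, 0.0024, -0.0004, 0.0003, 0, 0, 0, 0.0036, -0.0007, 0.0003, 0, 0, 0, 0.0048, -0.0009, 0.0003, 0, 0, 0, 0.006, -0.0011, 0.0003, 0, 0, 0])

```text
clock: 21.02
position: [0.4714, 0.0289, 0.153]
eef_rot: [0.001, 0.996, -0.086, -0.002]
ft_force: [-9.1, 2.4, 3.0]
finger_gap: 0.645
```

```bash
python3 bar.py; python3 - <<'E'
from h import *
snap('wrist','w13')
E
```

```text
clock 21.025 pos [0.4714 0.0289 0.153 ] yaw -9.9 F [-9.1  2.4  3. ] q7 -2.2281035624903507
toolz [-0.004 -0.002 -1.   ]
s 0.0756 w(target -.0017) -0.0007 winz 0.1607 gap 0.6446695578848868
to pre [-0.0782  0.0135] dz 0.0063 turn -0.41
F along push 9.38 torque [ 0.29  1.74 -0.09]
```

View pics/w13.png

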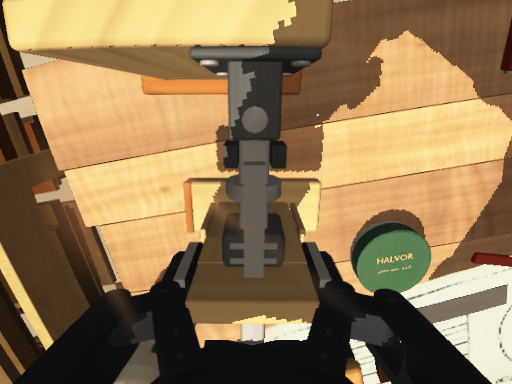

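The sleeve is sliding at about 9 N with the tongue heading for the bracket. The set nut shows at (252,187), so I estimate about 11 mm left.

>>> play_rows(commands=[0.0012, -0.0002, 0.0003, 0, -0.3, 0, 0.0024, -0.0004, 0.0003, 0, -0.3, 0, 0.0036, -0.0007, 0.0003, 0, -0.3, 0, 0.0048, -0.0009, 0.0003, 0, -0.3, 0, 0.006, -0.0011, 0.0003, 0, -0.3, 0])

```text
clock: 21.7
position: [0.4757, 0.0282, 0.1531]
eef_rot: [0.001, 0.996, -0.086, -0.001]
ft_force: [-9.0, 2.3, 3.7]
finger_gap: 0.647
```

```bash
python3 bar.py
```

```text
clock 21.7 pos [0.4757 0.0282 0.1531] yaw -9.9 F [-9.   2.3  3.7] q7 -2.2273093571954137
toolz [-0.002 -0.002 -1.   ]
s 0.0713 w(target -.0017) -0.0007 winz 0.1608 gap 0.646811909796981
to pre [-0.0825  0.0142] dz 0.0062 turn -0.45
F along push 9.28 torque [ 0.32  1.81 -0.06]
```

>>> play_rows(commands=[0.001, -0.0002, 0.0002, 0, -0.2, 0, 0.002, -0.0004, 0.0002, 0, -0.2, 0, 0.003, -0.0005, 0.0002, 0, -0.2, 0, 0.004, -0.0007, 0.0002, 0, -0.2, 0, 0.0045, -0.0008, 0.0002, 0, -0.2, 0])

```text
clock: 22.32
position: [0.4784, 0.0277, 0.153]
eef_rot: [0.001, 0.996, -0.086, -0.001]
ft_force: [-9.7, 2.3, 4.3]
finger_gap: 0.645
```

```bash
python3 bar.py
```

```text
clock 22.325 pos [0.4784 0.0277 0.153 ] yaw -9.8 F [-9.7  2.3  4.3] q7 -2.2266851696493086
toolz [-0.002 -0.003 -1.   ]
s 0.0686 w(target -.0017) -0.0007 winz 0.1607 gap 0.645026332880988
to pre [-0.0851  0.0147] dz 0.0063 turn -0.47
F along push 9.91 torque [ 0.36  1.96 -0.03]
```

>>> play_rows(commands=[0.001, -0.0002, 0.0006, 0, -0.2, 0, 0.0018, -0.0003, 0.0006, 0, -0.2, 0, 0.0025, -0.0005, 0.0006, 0, -0.2, 0, 0.0032, -0.0006, 0.0006, 0, -0.2, 0, 0.0037, -0.0007, 0.0006, 0, -0.2, 0])

```text
clock: 22.95
position: [0.4809, 0.0272, 0.1532]
eef_rot: [0.001, 0.996, -0.085, -0.0]
ft_force: [-6.2, 2.3, -2.1]
finger_gap: 0.649
```

>>> play_rows(commands=[0.0008, -0.0001, 0.0004, 0, -0.2, 0, 0.0016, -0.0003, 0.0004, 0, -0.2, 0, 0.0023, -0.0004, 0.0004, 0, -0.2, 0, 0.003, -0.0005, 0.0004, 0, -0.2, 0, 0.0034, -0.0006, 0.0004, 0, -0.2, 0])

```text
clock: 23.58
position: [0.4833, 0.0267, 0.1532]
eef_rot: [0.001, 0.996, -0.085, 0.0]
ft_force: [-6.1, 1.4, -1.8]
finger_gap: 0.647
```

```bash
python3 bar.py
```

```text
clock 23.575 pos [0.4833 0.0267 0.1532] yaw -9.8 F [-6.1  1.4 -1.8] q7 -2.225066856178624
toolz [ 0.001 -0.003 -1.   ]
s 0.0636 w(target -.0017) -0.0007 winz 0.1609 gap 0.6469700730186612
to pre [-0.09    0.0157] dz 0.0061 turn -0.51
F along push 6.26 torque [ 0.42  1.28 -0.09]
```

>>> play_rows(commands=[0.0008, -0.0001, 0.0002, 0, 0, 0, 0.0016, -0.0003, 0.0002, 0, 0, 0, 0.0023, -0.0004, 0.0002, 0, 0, 0, 0.0028, -0.0005, 0.0002, 0, 0, 0, 0.003, -0.0005, 0.0002, 0, 0, 0])

```text
clock: 24.2
position: [0.4855, 0.0264, 0.1532]
eef_rot: [0.002, 0.996, -0.085, -0.0]
ft_force: [-5.1, 1.9, -1.3]
finger_gap: 0.646
```

>>> play_rows(commands=[0.0008, -0.0001, 0.0002, 0, 0, 0, 0.0014, -0.0002, 0.0002, 0, 0, 0, 0.002, -0.0004, 0.0002, 0, 0, 0, 0.0025, -0.0005, 0.0002, 0, 0, 0, 0.0028, -0.0005, 0.0002, 0, 0, 0])

```text
clock: 24.82
position: [0.486, 0.0262, 0.1531]
eef_rot: [0.002, 0.996, -0.085, -0.002]
ft_force: [-13.8, 1.8, 5.1]
finger_gap: 0.646
```

```bash
python3 bar.py; python3 -c "
from h import *
snap('wrist','w14')"
```

```text
clock 24.825 pos [0.486  0.0262 0.1531] yaw -9.7 F [-13.8   1.8   5.1] q7 -2.2230776011906155
toolz [-0.005 -0.003 -1.   ]
s 0.0608 w(target -.0017) -0.0007 winz 0.1608 gap 0.6462449874177937
to pre [-0.0928  0.0162] dz 0.0062 turn -0.55
F along push 13.86 torque [ 0.47  2.59 -0.14]
```

View pics/w14.png

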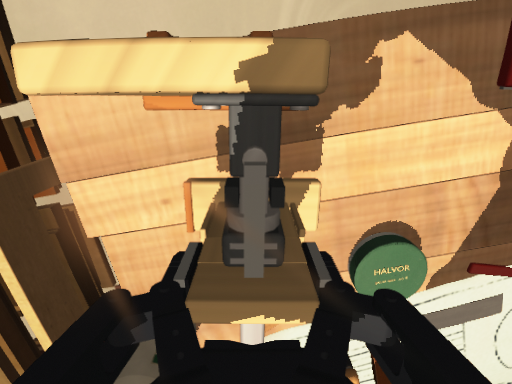

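Nut felt: motion stops and the force rises to 14 N. Now I'll press steadily near 15 N with the downward load eased.

>>> play_rows(commands=[0.0016, -0.0003, 0.0006, 0, -0.2, 0, 0.002, -0.0004, 0.0006, 0, -0.2, 0, 0.0022, -0.0004, 0.0006, 0, -0.2, 0, 0.0023, -0.0004, 0.0006, 0, -0.2, 0, 0.0023, -0.0004, 0.0006, 0, -0.2, 0])

```text
clock: 25.5
position: [0.486, 0.0262, 0.1531]
eef_rot: [0.002, 0.996, -0.085, -0.003]
ft_force: [-11.7, 3.3, 1.1]
finger_gap: 0.646
```

```bash
python3 bar.py
```

```text
clock 25.5 pos [0.486  0.0262 0.1531] yaw -9.7 F [-11.7   3.3   1.1] q7 -2.222518693215064
toolz [-0.006 -0.004 -1.   ]
s 0.0608 w(target -.0017) -0.0008 winz 0.1608 gap 0.6457672934148788
to pre [-0.0927  0.0162] dz 0.0062 turn -0.59
F along push 12.08 torque [ 0.61  2.23 -0.1 ]
```

>>> play_rows(commands=[0.0018, -0.0003, 0.0007, 0, -0.2, 0, 0.0024, -0.0004, 0.0007, 0, -0.2, 0, 0.0028, -0.0005, 0.0007, 0, -0.2, 0, 0.0029, -0.0005, 0.0007, 0, -0.2, 0, 0.0029, -0.0005, 0.0007, 0, -0.2, 0])

```text
clock: 26.12
position: [0.486, 0.0262, 0.1531]
eef_rot: [0.002, 0.996, -0.084, -0.004]
ft_force: [-12.9, 3.1, 2.3]
finger_gap: 0.641
```

```bash
for i in 1 2 3; do python3 -c "
from h import *
robot.camera('wrist')"; python3 bar.py | egrep "clock|push|^s"; done
```

```text
clock 26.175 pos [0.486  0.0262 0.1531] yaw -9.7 F [-13.5   3.4   2.2] q7 -2.2217069438859536
s 0.0608 w(target -.0017) -0.0008 winz 0.1608 gap 0.6444618249928916
F along push 13.89 torque [ 0.55  2.64 -0.15]
clock 26.225 pos [0.486  0.0262 0.1531] yaw -9.7 F [-13.2   2.9   1.9] q7 -2.2217256830161602
s 0.0608 w(target -.0017) -0.0008 winz 0.1608 gap 0.6458541190924207
F along push 13.53 torque [ 0.69  2.64 -0.08]
clock 26.275 pos [0.486  0.0262 0.1531] yaw -9.7 F [-13.5   4.    3.6] q7 -2.221728185513858
s 0.0608 w(target -.0017) -0.0008 winz 0.1608 gap 0.6496448386079773
F along push 14.03 torque [ 0.57  2.62 -0.1 ]
```

>>> play_rows(commands=[0.002, -0.0004, 0.0009, 0, -0.3, 0, 0.0028, -0.0005, 0.0009, 0, -0.3, 0, 0.0032, -0.0006, 0.0009, 0, -0.3, 0, 0.0034, -0.0006, 0.0009, 0, -0.3, 0, 0.0034, -0.0006, 0.0009, 0, -0.3, 0])

```text
clock: 26.9
position: [0.486, 0.0261, 0.1531]
eef_rot: [0.003, 0.996, -0.084, -0.004]
ft_force: [-14.6, 3.6, 1.5]
finger_gap: 0.641
```

```bash
for i in 1 2 3 4 5 6; do python3 -c "
from h import *
robot.camera('wrist')"; python3 bar.py | egrep "clock|push|toolz"; done
```

```text
clock 26.95 pos [0.486  0.0262 0.1531] yaw -9.6 F [-14.2   2.7   2.3] q7 -2.221000787692127
toolz [-0.009 -0.005 -1.   ]
F along push 14.44 torque [ 0.71  2.86 -0.18]
clock 27.0 pos [0.486  0.0261 0.1531] yaw -9.6 F [-14.4   3.1   2.1] q7 -2.220999070370132
toolz [-0.009 -0.005 -1.   ]
F along push 14.7 torque [ 0.73  2.83 -0.2 ]
clock 27.05 pos [0.486  0.0261 0.1531] yaw -9.6 F [-14.6   4.4   1.9] q7 -2.2209686300480755
toolz [-0.009 -0.005 -1.   ]
F along push 15.12 torque [ 0.72  2.9  -0.14]
clock 27.1 pos [0.486  0.0262 0.1532] yaw -9.6 F [-14.5   3.8   2.1] q7 -2.220984347252398
toolz [-0.009 -0.004 -1.   ]
F along push 14.91 torque [ 0.74  2.88 -0.19]
clock 27.15 pos [0.486  0.0261 0.1531] yaw -9.6 F [-13.9   3.5   2. ] q7 -2.2209888079242925
toolz [-0.009 -0.005 -1.   ]
F along push 14.33 torque [ 0.75  2.88 -0.18]
clock 27.2 pos [0.486  0.0261 0.1531] yaw -9.6 F [-14.5   4.8   1.5] q7 -2.2209454181731654
toolz [-0.009 -0.004 -1.   ]
F along push 15.16 torque [ 0.73  2.87 -0.15]
```

>>> play_rows(commands=[0.0022, -0.0004, 0.0009, 0, -0.2, 0, 0.003, -0.0006, 0.001, 0, -0.2, 0, 0.0035, -0.0006, 0.001, 0, -0.2, 0, 0.0037, -0.0007, 0.001, 0, -0.2, 0, 0.0037, -0.0007, 0.001, 0, -0.2, 0])

```text
clock: 27.82
position: [0.4859, 0.0261, 0.1532]
eef_rot: [0.003, 0.997, -0.083, -0.006]
ft_force: [-15.6, 3.0, 1.9]
finger_gap: 0.645
```

```bash
for i in 1 2 3 4; do python3 -c "
from h import *
robot.camera('wrist')"; python3 bar.py | egrep "clock|push|toolz"; done
```

```text
clock 27.875 pos [0.4859 0.0261 0.1531] yaw -9.5 F [-15.4   3.8   2.1] q7 -2.219469458358795
toolz [-0.013 -0.005 -1.   ]
F along push 15.85 torque [ 0.8   3.11 -0.18]
clock 27.925 pos [0.4859 0.0261 0.1531] yaw -9.5 F [-15.3   4.1   3. ] q7 -2.219488570018159
toolz [-0.013 -0.005 -1.   ]
F along push 15.75 torque [ 0.82  3.09 -0.14]
clock 27.975 pos [0.4859 0.0261 0.1532] yaw -9.5 F [-14.7   4.3   1.7] q7 -2.2194693152404015
toolz [-0.013 -0.005 -1.   ]
F along push 15.2 torque [ 0.82  3.1  -0.16]
clock 28.025 pos [0.4859 0.0261 0.1532] yaw -9.5 F [-15.7   3.1   2.4] q7 -2.219456601025444
toolz [-0.013 -0.005 -1.   ]
F along push 16.05 torque [ 0.84  3.1  -0.23]
```

About 15.7 N held steadily, with the sleeve not moving. Relax the push, keeping the weight on the bar.

>>> play_rows(commands=[0.0015, -0.0003, 0, 0, 0, 0, 0.0008, -0.0001, 0, 0, 0, 0, 0.0004, 0, 0, 0, 0, 0, 0.0003, 0, 0, 0, 0, 0, 0.0003, 0, 0, 0, 0, 0])

```text
clock: 28.65
position: [0.4858, 0.0262, 0.1531]
eef_rot: [0.003, 0.997, -0.083, -0.007]
ft_force: [-6.3, 0.9, 0.1]
finger_gap: 0.645
```

```bash
python3 bar.py
```

```text
clock 28.65 pos [0.4858 0.0262 0.1531] yaw -9.5 F [-6.3  0.9  0.1] q7 -2.219460757797787
toolz [-0.014 -0.005 -1.   ]
s 0.061 w(target -.0017) -0.0008 winz 0.1608 gap 0.6450677450474726
to pre [-0.0925  0.0163] dz 0.0062 turn -0.76
F along push 6.32 torque [ 0.22  1.09 -0.08]
```

>>> play_rows(commands=[0, 0, -0.0001, 0, 0, 0, -0.0003, 0.0001, -0.0001, 0, 0, 0, -0.0005, 0.0001, -0.0001, 0, 0, 0, -0.0005, 0.0001, -0.0001, 0, 0, 0, -0.0005, 0.0001, -0.0001, 0, 0, 0])

```text
clock: 29.28
position: [0.4857, 0.0262, 0.1531]
eef_rot: [0.003, 0.997, -0.083, -0.006]
ft_force: [-1.0, -0.5, -1.5]
finger_gap: 0.645
```

```bash
python3 bar.py
```

```text
clock 29.275 pos [0.4857 0.0262 0.1531] yaw -9.6 F [-1.  -0.5 -1.5] q7 -2.2197340524290383
toolz [-0.013 -0.005 -1.   ]
s 0.0611 w(target -.0017) -0.0008 winz 0.1608 gap 0.6446934380458165
to pre [-0.0924  0.0162] dz 0.0062 turn -0.74
F along push 0.91 torque [-0.01  0.1  -0.05]
```

>>> play_rows(commands=[0, 0, 0, 0, 0, 0, 0, 0, 0, 0, 0, 0, 0, 0, 0, 0, 0, 0, 0, 0, 0, 0, 0, 0, 0, 0, 0, 0, 0, 0], hand=0.12, grip_force=20)

```text
clock: 29.9
position: [0.4857, 0.0262, 0.1532]
eef_rot: [0.003, 0.997, -0.083, -0.006]
ft_force: [1.0, 0.4, -0.7]
finger_gap: 0.882
```

```bash
python3 bar.py; python3 -c "
from h import *
snap('wrist','w15');c=snap('side','s15')
cv2.imwrite('pics/s15c.png',cv2.resize(c['p'][100:300,90:300,::-1],None,fx=3,fy=3,interpolation=cv2.INTER_CUBIC))"
```

```text
clock 29.9 pos [0.4857 0.0262 0.1532] yaw -9.6 F [ 1.   0.4 -0.7] q7 -2.2197466838446855
toolz [-0.013 -0.005 -1.   ]
s 0.0611 w(target -.0017) -0.0008 winz 0.1609 gap 0.8816042633601786
to pre [-0.0924  0.0162] dz 0.0061 turn -0.75
F along push -0.92 torque [ 0.01 -0.03 -0.06]
```

View pics/w15.png

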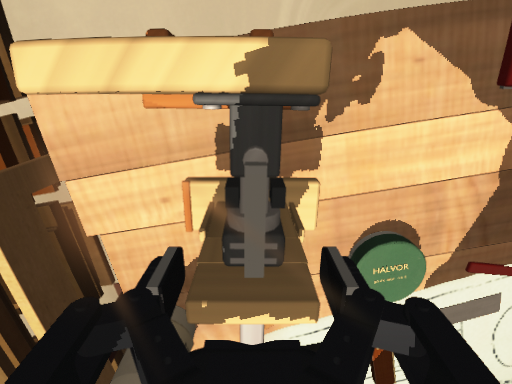

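View pics/s15c.png

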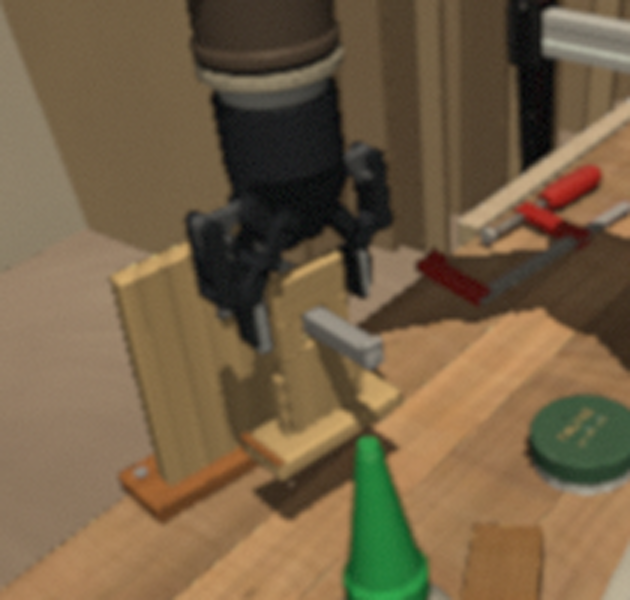

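The block hangs freely against the sleeve and the fingers are clear on both sides. Rise straight up.

>>> play_rows(commands=[0, 0, 0.005, 0, 0, 0, 0, 0, 0.015, 0, 0, 0, 0, 0, 0.035, 0, 0, 0, 0, 0, 0.06, 0, 0, 0, 0, 0, 0.09, 0, 0, 0])

```text
clock: 30.62
position: [0.4855, 0.0263, 0.2444]
eef_rot: [0.003, 0.997, -0.083, -0.006]
ft_force: [0.4, -0.4, 0.2]
finger_gap: 0.876
```

>>> play_rows(commands=[0, 0, 0.04, 0, 0, 0, 0, 0, 0.08, 0, 0, 0, -0.03, -0.02, 0.11, 0, 0, 0, -0.06, -0.05, 0.13, 0, 0, 0, -0.08, -0.08, 0.13, 0, 0, 0])

```text
clock: 31.25
position: [0.405, -0.0539, 0.3768]
eef_rot: [0.003, 0.997, -0.083, -0.004]
ft_force: [0.7, -0.4, 0.3]
finger_gap: 0.879
```

```bash
python3 bar.py; python3 -c "
from h import *
c=snap('wrist','w16')
cv2.imwrite('pics/w16c.png',cv2.resize(c['p'][0:200,80:300,::-1],None,fx=3,fy=3,interpolation=cv2.INTER_CUBIC))
c=snap('side','s16')
cv2.imwrite('pics/s16c.png',cv2.resize(c['p'][130:300,110:290,::-1],None,fx=3.5,fy=3.5,interpolation=cv2.INTER_CUBIC))"
```

```text
clock 31.25 pos [ 0.405  -0.0539  0.3768] yaw -9.5 F [ 0.7 -0.4  0.3] q7 -1.7465197289455519
toolz [-0.009 -0.006 -1.   ]
s 0.1258 w(target -.0017) -0.0942 winz 0.3845 gap 0.8790379969441816
to pre [-0.0118  0.0963] dz -0.2175 turn -0.82
F along push -0.79 torque [-0.02 -0.06 -0.06]
```

View pics/w16c.png

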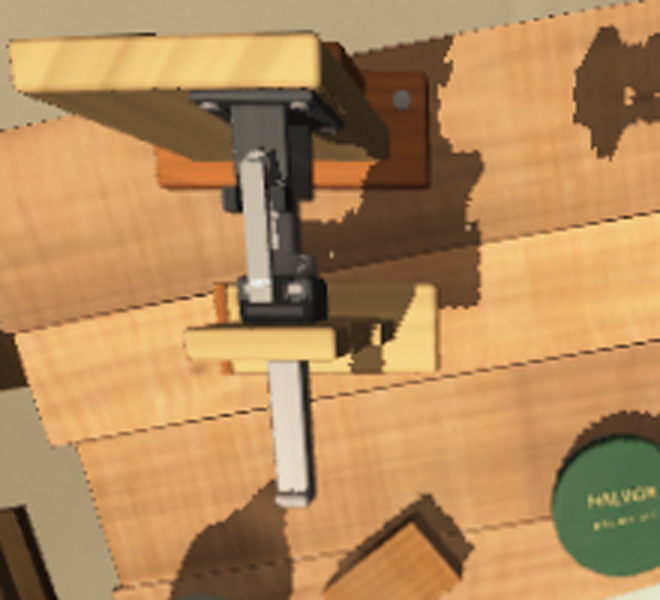

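View pics/s16c.png

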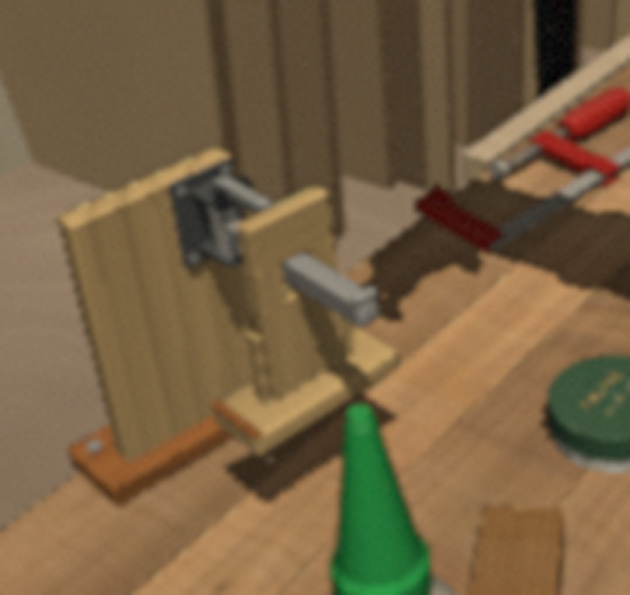

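The block hangs level with the sleeve at its face and the tongue in the bracket. Last numeric check: plate, sleeve, hook angle, mug and tin.

```bash
python3 - <<'E'
from arc import *
c=load('w16'); P=cloud(c); X=P.reshape(-1,3)
d=np.array([-.983,.182]); n=np.array([.182,.983]); v=X[:,:2]-H; s=v@d; w=v@n; z=X[:,2]
col=c['p'].reshape(-1,3).astype(int)
k=(z>.199)&(z<.210)&(s>.045)&(s<.08)&(abs(w)<.04)&(col[:,0]-col[:,2]>30); print('plate top s',np.percentile(s[k],[2,98]).round(4),'w',np.percentile(w[k],[2,98]).round(4),'z',z[k].mean().round(4))
for a in (w>.004,w<-.006):
    q=a&(abs(w)<.014)&(z>.177)&(z<.184)&(s>.03)&(s<.07); print('sleeve s',np.percentile(s[q],[2,98]).round(4),q.sum())
q=(s>.085)&(s<.122)&(z>.1695)&(z<.177)&(abs(w)<.02); l=cv2.fitLine(X[q,:2].astype(np.float32),cv2.DIST_HUBER,0,.001,.001).ravel(); print('bar dir',np.degrees(np.arctan2(l[1],l[0])))
T=X[(np.hypot(X[:,0]-.353,X[:,1]+.112)<.07)&(z>.02)&(z<.04)]; print('tin',cv2.minAreaRect(T[:,:2].astype(np.float32)*1000)[0])
k=(np.hypot(X[:,0]-.40,X[:,1]+.45)<.08)&(z>.085)&(z<.11)
c1=load('w1');Y=cloud(c1).reshape(-1,3); k1=(np.hypot(Y[:,0]-.40,Y[:,1]+.45)<.08)&(Y[:,2]>.085)&(Y[:,2]<.11)
for K_ in (X[k],Y[k1]): print('mug rim',len(K_),K_[:,:2].min(0).round(3),K_[:,:2].max(0).round(3)) if len(K_) else print('no mug')
E
```

```text
plate top s [0.056  0.0669] w [-0.0278  0.0255] z 0.204
sleeve s [0.0384 0.0551] 87
sleeve s [0.0333 0.0549] 113
bar dir -9.387769
tin (353.7870788574219, -112.298583984375)
mug rim 361 [ 0.359 -0.474] [ 0.456 -0.418]
mug rim 526 [ 0.357 -0.497] [ 0.455 -0.42 ]
```

```bash
python3 -c "
from h import *
print(robot.finish_job())"
```

```text
the job is handed in; nothing more can be done
None
```

The job is done and handed in at about 31 s, with the arm well clear of everything. No verdict is reported.

- **Hook:** I swung it out with the shut fingers until it stopped moving and the force rose to about 10 N. The last picture puts the bar about 1° off my fitted board axis. It read about the same before the sleeve was pushed, so I take that as measurement error.
- **Block on the bar:** I gripped the push block by its plate edges, threaded the window over the lip without any side force, and lowered it gently onto the bar.
- **Sleeve:** It slid at about 6–10 N and stopped dead after roughly 22 mm of travel. I then pressed it at 15–16 N along the bar. The highest reading was about 16 N, but I only sampled between moves. The window's friction on the bar probably took 1–2 N of that.
- **Last checks:**
  - The block hangs free with its plate touching the sleeve face (0.056 m against 0.055 m along the bar).
  - The tongue is in the bracket.
  - The tin has not moved. The mug matches within 2 mm except on its far edge, where fewer points showed in the last picture.
- **Not seen directly:** I did not see the sleeve touch the nut. That rests on the felt stop and the unchanged position under load.

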